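Weigh in and crush the ice

ROBOT

A 6-joint arm with a two-finger parallel gripper is mounted at the origin on the work surface. World frame = base frame: x ahead of the robot, y to its left, z up, the work surface at z = 0. Lengths are in m, angles in rad, forces in N, time in s.
With the tool pointing down it reaches from about 0.35 to 0.725 m from the base axis. Payload 6 kg.
Tool frame: the origin (TCP) lies midway between the tips of the shut fingers; the grasp point (between the pads) lies 19 mm behind it; z points along the fingers, y is the line along which they close (so a half turn about z gives the same grasp; the last joint's range is limited). The gripper opens to 85 mm and grips with 20 to 120 N. Pads are 22 mm wide; open, the fingers measure 114 mm over their backs; the gripper's body (76 mm by 85 mm) begins 54 mm behind the grasp point. The pads swing forward as they close: fully open they stand 13 mm farther back than shut.
Start: joints at [-0.908, 0.04, 0.085, 0, -1.615, -0.334], TCP at [0.194, -0.568, 0.231] pointing down, gripper open.
Joint ranges: [-2.56, 2.56], [-1.29, 2.01], [-1.08, 1.49], [-3.29, 1.98], [-2.81, -0.18], [-2.99, 2.99]. Speed limits (rad/s): [2.57, 2.57, 3.01, 3.14, 3.14, 3.14].

INTERFACE

Orientations are given as a unit quaternion [w, x, y, z].
In Python, from station import get_state, capture, close_job gives the robot as it stands. The module is installed in compiled form; this text tells all that it offers.
- The arm moves only by the shell command python3 -m handwheel 'ROWS' [FORCE]. ROWS is JSON, a list that holds one entry, the list of rows, each a list of 7 numbers: the shift along the tool's x, y, z in cm, then the turn, a rotation vector about the tool's x, y, z in rad, then the gripper's target within -1 to 1 (fully open at 1, half-way at 0, shut at -1). A call has 1 to 10 rows; each row shifts and turns the commanded pose from where the row before left it, along the tool's axes as they then stand; what a row does not reach is not made up. A row lasts 1/12 s, in which the tool goes at most 41.7 mm and 7.16 degrees, less where a joint would pass 70% of its speed; a pose out of reach is approached as far as the arm can. A call is refused whole if a number of a shift passes 4.17 or a number of a turn 0.125, either way. A call with a gripper value outside its range is refused whole. The fingers move at their own pace and stop on an object; FORCE is the grip in N (left out, the last holds). Time passes only in rows, so rows that do not move let the fingers close. It gives the time, the measured TCP pose, the force, the opening and the grip force at its end, in the units of the state.
- get_state(): the state, without advancing time (a new reading comes with each control period).
- capture(name): name is "scene" or "top" or "wrist"; returns a dict with "frame" (400x640x3 uint8, red, green, blue), "fx", "fy", "cx", "cy" (pixels), "rvec" (rotation vector, rad) and "tvec" (3), from world to camera coordinates, as OpenCV has them. Camera axes: x right, y down, z forward; pixel columns grow to the right and rows downward; lengths in m; the calibration is good to about 2 mm. A picture is of the moment at which its call begins. There is no depth.
- close_job(): hands the job in; it is judged then, once.
The state is a dict: "clock": time; "q": joint angles; "joint_vel": joint speeds; "effort": joint torques, N m; "eef_pos": TCP position; "eef_rot": TCP orientation; "contact_force": force on the tool from outside, world axes, zero at the start; "ft_torque": the same for the moment, N m; "finger_gap": opening from 0.0 (shut) to 1.0 (fully open); "grip_force": force on a finger pad.
Only numpy, scipy, OpenCV 4.12 (cv2) and the standard library are available. Lean on these libraries where they do the work, as an engineer would, in place of code of your own. Each camera call takes 0.05 s, during which the arm holds its last target. There are 200 camera calls.

TASK

Set the food processor crushing ice, pressing its keys one at a time: press power, then with the bowl still empty press zero; use the scoop to move every ice cube from the steel pan into the bowl, without touching ice with the fingers, and lay the scoop flat back on its tray. Fit the lid level and fully home on the bowl, and only then press crush, timer and start, in that order. Leave the two glasses, the pepper mill and the storage jar where they stand.

Things in the scene. Friction and masses are not known exactly. Their poses are not given: they have to be found in the camera images.
- processor: white food processor with scale, fixed (mm). Base 320 x 230 x 40; origin under its centre, x away from the robot, y to the robot's left. Row of five grey keys on a black deck along the edge near the robot. Behind them, axis at (50, 0), a clear round bowl locked on the motor housing: outer radius 96, inside 90, handle on its far side, blade hub 34 across and 46 high inside
- bowl_rim (a point): centre of the bowl's mouth, level with the rim (175 above the worktop, 94 above the bowl's inner floor); axes as the processor
- key_power (a joint): power key: the round one (24 across), first from the robot's left, centre at (-118, 85) in the processor's frame (mm). Reads 0 at rest, 0.006 m fully down; counts as pressed past 0.004; starts to give at 1.2 N, is fully down at 4 N, springs back. At rest its top face is 55 mm above the worktop, 12 mm proud of the deck
- key_timer (a joint): timer key: square, 22 x 22, second from the left, at (-118, 43) (mm). Reads 0 at rest, 0.006 m fully down; counts as pressed past 0.004; starts to give at 1.2 N, is fully down at 4 N, springs back. At rest its top face is 55 mm above the worktop, 12 mm proud of the deck
- key_zero (a joint): scale-zero key: square, 22 x 22, the middle one, at (-118, 0) (mm). Reads 0 at rest, 0.006 m fully down; counts as pressed past 0.004; starts to give at 1.2 N, is fully down at 4 N, springs back. At rest its top face is 55 mm above the worktop, 12 mm proud of the deck
- key_crush (a joint): ice-crush key: square, 22 x 22, fourth from the left, at (-118, -43) (mm). Reads 0 at rest, 0.006 m fully down; counts as pressed past 0.004; starts to give at 1.2 N, is fully down at 4 N, springs back. At rest its top face is 55 mm above the worktop, 12 mm proud of the deck
- key_start (a joint): start key: the wide bar, 22 x 34, last on the right, at (-118, -87) (mm). Reads 0 at rest, 0.006 m fully down; counts as pressed past 0.004; starts to give at 1.2 N, is fully down at 4 N, springs back. At rest its top face is 55 mm above the worktop, 12 mm proud of the deck
- lid: round white lid of the bowl, 0.18 kg (mm); origin under its centre, z up. From below: plug 12 high, radius 84, that goes inside the rim; disc 5 thick, radius 99, that rests on the rim (lid origin then 12 below the rim); black round knob 30 across, from 17 to 51 above the origin. Starts flat on the worktop
- pan: stainless ice pan, fixed (mm): 110 (x) x 250 (y) x 50 high, walls and floor 4 thick, inside 102 x 242 with straight walls, flat lip 10 wide round the top; origin under its centre, own y along its length. The ice starts spread over own y = -30 to +115
- tray: white shallow tray for the scoop, fixed: 114 (x) x 270 (y), floor 3 thick, rim 12 high and 3 thick; origin under its centre, own y along its length
- scoop: flat aluminium scoop, 0.18 kg (mm); origin under blade centre, x to the open front, z up. Blade x -48 to 48, 92 wide, walls 2, blade 2.5 thick, front 26 tapered sharp; back and sides 40 high, sides sloping to nothing at x 12. Black handle 20 wide (y) x 14, from (-46, 0, 32) rising back at 35 deg to (-140, 0, 98); best held at (-97, 0, 68). Starts flat on the tray, front to the tray's +y
- ice1: ice cube, 28 mm, 20 g, slippery (friction 0.15); origin at its centre. Four to eight cubes are present
- ice2: ice cube, 28 mm, 20 g, slippery (friction 0.15); origin at its centre. Four to eight cubes are present
- ice3: ice cube, 28 mm, 20 g, slippery (friction 0.15); origin at its centre. Four to eight cubes are present
- ice4: ice cube, 28 mm, 20 g, slippery (friction 0.15); origin at its centre. Four to eight cubes are present
- ice5: ice cube, 28 mm, 20 g, slippery (friction 0.15); origin at its centre. Four to eight cubes are present
- ice6: ice cube, 28 mm, 20 g, slippery (friction 0.15); origin at its centre. Four to eight cubes are present
- ice7: ice cube, 28 mm, 20 g, slippery (friction 0.15); origin at its centre. Four to eight cubes are present
- ice8: ice cube, 28 mm, 20 g, slippery (friction 0.15); origin at its centre. Four to eight cubes are present
- tumbler1: clear glass tumbler, 95 high, 68 across the rim (mm); a bystander, stands loose
- tumbler2: second glass tumbler, the same (mm); a bystander, stands loose
- mill: dark wooden pepper mill, 138 high, 54 across the foot (mm); a bystander, stands loose
- oats: glass storage jar with steel cap, 150 high, 76 across (mm); a bystander, stands loose
Things that resemble listed ones, but are neither listed nor needed, are in the scene too. What is shaped like the scoop but blue is not meant.

How it is judged:
By the outcome, as a careful person would: the job done as asked, in the order asked, and still so for the second after the job is handed in, with the robot touching nothing.
Of ice1, ice2, ice3, ice4, ice5, ice6, ice7, ice8 only 4 to 8 are there at a start; the rules pass over those that are not, and their reading is None.
At some moment in a run one of scoop, lid may be knocked a few centimetres aside while the robot is not near it.
It also fails if it takes over 210 s, if anything falls off the work surface, if the arm or the gripper's body presses on something with over 40 N, if the wrist force passes 120 N, or if a joint passes its speed limit or range.

## Working session

There is one attempt and no reset: what is moved stays moved. The work goes in short steps, Python scripts to look and compute and a shell command to move; the robot and the scene stay as the last step left them, time stands still between calls to the robot, and variables do not carry over. Pictures are saved under pics/ and viewed, at most 14 in all, crops included, and the job is handed in when it is done.

```bash
mkdir -p pics; ls
cat > h.py <<'E'
import numpy as np, cv2, json
from scipy.spatial.transform import Rotation as R
from station import get_state, capture, close_job
def cam(name,save=None):
    c=capture(name)
    if save: cv2.imwrite('pics/'+save+'.png',c['frame'][:,:,::-1])
    return c
def ray(c,u,v,z):
    Rm=cv2.Rodrigues(np.array(c['rvec'],float))[0]; t=np.array(c['tvec'],float).ravel()
    o=-Rm.T@t; d=Rm.T@np.array([(u-c['cx'])/c['fx'],(v-c['cy'])/c['fy'],1.])
    return o+d*(z-o[2])/d[2]
def proj(c,P):
    K=np.array([[c['fx'],0,c['cx']],[0,c['fy'],c['cy']],[0,0,1.]])
    return cv2.projectPoints(np.array(P,float).reshape(-1,1,3),np.array(c['rvec'],float),np.array(c['tvec'],float),K,None)[0].reshape(-1,2)
def pose():
    s=get_state(); q=s['eef_rot']; return np.array(s['eef_pos']),R.from_quat([q[1],q[2],q[3],q[0]])
def delta(target,Rt=None):
    p,r=pose(); print('pos cm tool',np.round(r.inv().apply(np.array(target)-p)*100,2))
    if Rt is not None: print('rotvec',np.round((r.inv()*Rt).as_rotvec(),3))
E
python3 - <<'E'
from h import *
for n in ('top','scene'):
    c=cam(n,n+'0'); Rm=cv2.Rodrigues(np.array(c['rvec'],float))[0]
    print(n,-Rm.T@np.array(c['tvec']).ravel(),c['fx'],c['cx'],c['cy'])
s=get_state();print(s)
p,r=pose();print(r.as_matrix().round(2))
E
```

```text
pics
top [ 0.27823146 -0.00686384  1.3045768 ] 413.794248227276 320.25619867607577 195.92675675456462
scene [ 1.30728878 -0.66502094  1.06003915] 478.8936749206018 319.01842680426097 197.70471339869488
{'clock': 0.1, 'q': array([-9.08295889e-01,  4.07685604e-02,  8.38910706e-02, -3.78696882e-04,
       -1.61550141e+00, -3.33748353e-01]), 'joint_vel': array([ 0.00130771, -0.00184594,  0.00246561,  0.00142455, -0.00053149,
       -0.00213861]), 'effort': array([-4.71501349e-03, -3.69347191e+01,  3.48280478e+01,  6.95173770e+00,
       -4.58636612e-03, -7.37250900e-06]), 'eef_pos': array([ 0.19370683, -0.56755611,  0.23036421]), 'eef_rot': array([-2.11881953e-04, -1.63644962e-01,  9.86518963e-01,  7.85510122e-04]), 'contact_force': array([ 0.64387593, -0.4104997 , -0.25588987]), 'ft_torque': array([0.01809941, 0.01397758, 0.03206817]), 'grip_force': 0.0, 'finger_gap': 0.997397807956158}
[[-0.95 -0.32 -0.  ]
 [-0.32  0.95  0.  ]
 [ 0.    0.   -1.  ]]
```

View pics/top0.png

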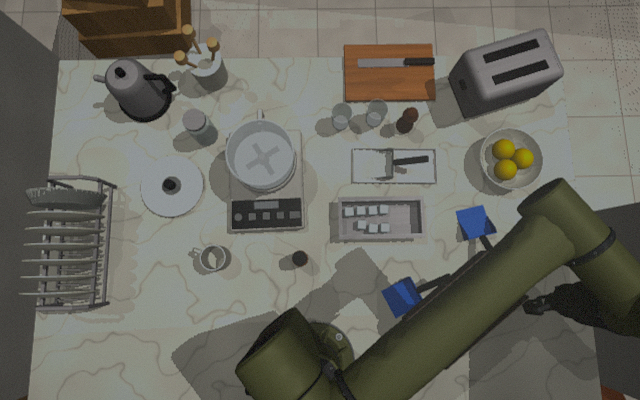

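View pics/scene0.png

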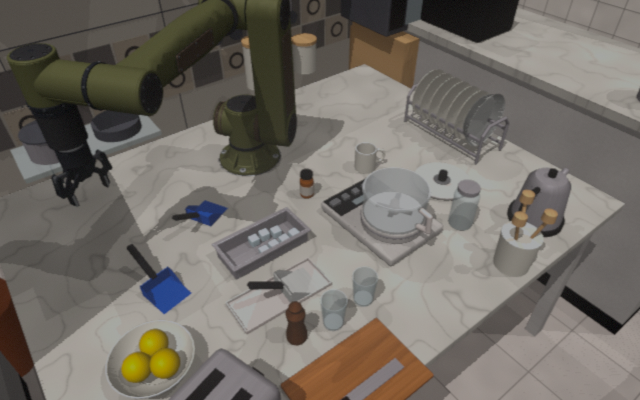

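The top view shows the lid (171,186), bowl (262,155), keys (240–296,215), pan (378,220) with 7 or so ice cubes in its left half, and scoop on tray (394,166), handle to the right. The blue scoops are decoys. I'll zoom in next.

Run:
```python
from h import *
c=cam('top'); f=c['frame'][:,:,::-1]
cv2.imwrite('pics/crop1.png',cv2.resize(f[140:245,325:445],None,fx=6,fy=5.5,interpolation=cv2.INTER_CUBIC)[:600])
cv2.imwrite('pics/crop2.png',cv2.resize(f[100:240,130:310],None,fx=4.2,fy=4.2,interpolation=cv2.INTER_CUBIC))
```

```text
(no output)
```

View pics/crop1.png

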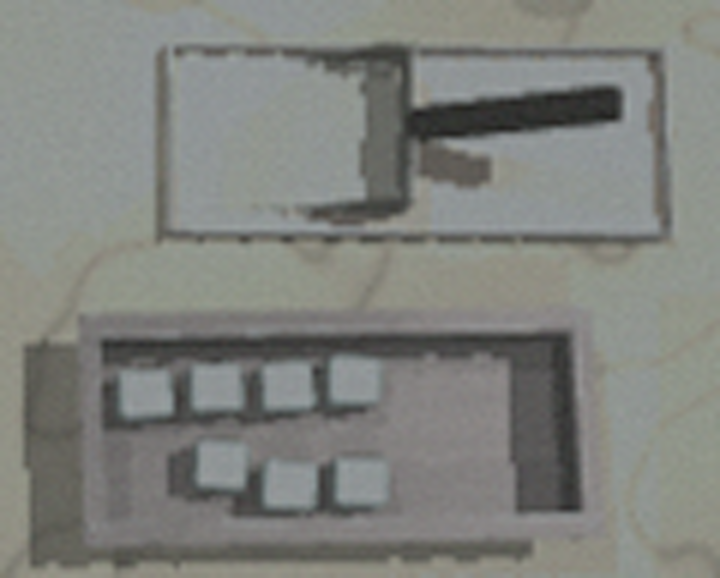

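View pics/crop2.png

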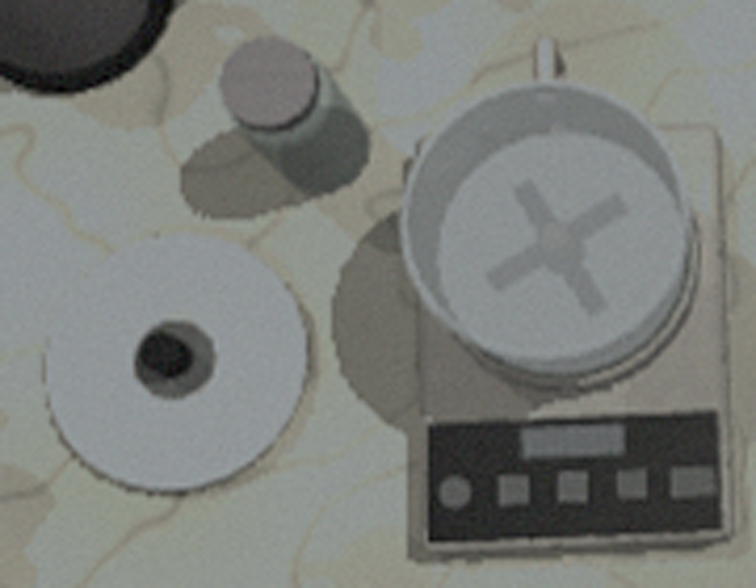

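Seven cubes, pan nearly aligned with world axes, scoop slightly yawed on the tray. I'll turn these into world positions.

Run:
```python
from h import *
c=cam('top')
a=lambda x,y,z:ray(c,325+x/6-.4,140+y/5.5-.4,z)[:2]
b=lambda x,y,z:ray(c,130+x/4.2-.4,100+y/4.2-.4,z)[:2]
P=lambda n,v:print(n,np.round(v,4).tolist())
ks=[b(*k,.055) for k in [(455,492),(514,489),(573,487),(632,484),(692,482)]]
for k in ks:P('key',k)
src=np.array([(-.118,.085),(-.118,.043),(-.118,0),(-.118,-.043),(-.118,-.087)])
A=cv2.estimateAffinePartial2D(src,np.array(ks))[0];P('aff',A);P('yaw',np.arctan2(A[1,0],A[0,0]))
P('bowl from keys',A@[.05,0,1]); P('rim',b(547,230,.175))
P('lid disc',b(178,363,.017));P('knob',b(165,352,.051))
L=[a(*k,.05) for k in [(80,318),(590,310),(605,535),(88,545)]]
for l in L:P('lip',l)
P('pan c',np.mean(L,0))
T=[a(*k,.012) for k in [(160,48),(663,48),(668,240),(158,238)]]
for l in T:P('tray',l)
P('tray c',np.mean(T,0))
P('scoop back top L/R',[a(408,50,.043),a(408,205,.043)])
P('handle low/high',[a(412,124,.037),a(620,103,.104)])
for k in [(147,393),(218,387),(288,386),(355,380),(222,466),(290,485),(361,481)]:P('ice',a(*k,.032))
```

```text
key [0.4276, 0.2292]
key [0.4291, 0.1867]
key [0.4299, 0.1442]
key [0.4314, 0.1016]
key [0.4321, 0.0582]
aff [[0.9932, -0.0265, 0.5472], [0.0265, 0.9932, 0.1475]]
yaw 0.0267
bowl from keys [0.5968, 0.1488]
rim [0.5887, 0.1479]
lid disc [0.533, 0.4458]
knob [0.5346, 0.4437]
lip [0.483, -0.0757]
lip [0.4835, -0.3378]
lip [0.3578, -0.3381]
lip [0.3566, -0.0767]
pan c [0.4202, -0.2071]
tray [0.6493, -0.1248]
tray [0.6454, -0.3964]
tray [0.5303, -0.3918]
tray [0.5356, -0.1204]
tray c [0.5901, -0.2583]
scoop back top L/R [[0.6374, -0.2525], [0.5465, -0.2483]]
handle low/high [[0.5952, -0.2537], [0.5886, -0.3452]]
ice [0.4426, -0.1103]
ice [0.4454, -0.1472]
ice [0.4454, -0.1834]
ice [0.4483, -0.2183]
ice [0.4007, -0.1477]
ice [0.3895, -0.1823]
ice [0.3911, -0.2189]
```

Measurements agree with the sizes given (lip 126×262, key spacing 43). I'll turn the tool so its x = −Y and y = −X, with the fingers shut, then go to the power key.

```bash
python3 -m handwheel '[[[0,0,0,0,0,-0.124,-1],[0,0,0,0,0,-0.124,-1],[0,0,0,0,0,-0.124,-1],[0,0,0,0,0,-0.124,-1],[0,0,0,0,0,-0.124,-1],[0,0,0,0,0,-0.124,-1],[0,0,0,0,0,-0.124,-1],[0,0,0,0,0,-0.124,-1],[0,0,0,0,0,-0.124,-1],[0,0,0,0,0,-0.124,-1]]]' 60
python3 - <<'E'
from h import *
print(get_state()['q'].round(2))
delta([.428,.229,.10],R.from_matrix([[0,-1,0],[-1,0,0],[0,0,-1]]))
E
```

```text
clock: 1.03
eef_pos: [0.1938, -0.5677, 0.231]
eef_rot: [-0.0, 0.709, -0.706, -0.0]
contact_force: [-0.6, -0.4, -0.5]
finger_gap: -0.001
grip_force: 0.0
[-0.91  0.04  0.08 -0.   -1.62  0.91]
pos cm tool [-79.57 -23.76  13.13]
rotvec [0.    0.001 0.004]
```

```bash
python3 -m handwheel '[[[-3.2,-2.4,0,0,0,0,-1],[-3.2,-2.4,0,0,0,0,-1],[-3.2,-2.4,0,0,0,0,-1],[-3.2,-2.4,0,0,0,0,-1],[-3.2,-2.4,0,0,0,0,-1],[-3.2,-2.4,0,0,0,0,-1],[-3.2,-2.4,0,0,0,0,-1],[-3.2,-2.4,0,0,0,0,-1],[-3.2,-2.4,0,0,0,0,-1],[-3.2,-2.4,0,0,0,0,-1]]]'
python3 -m handwheel '[[[-4,0,0,0,0,0,-1],[-4,0,0,0,0,0,-1],[-4,0,0,0,0,0,-1],[-4,0,0,0,0,0,-1],[-4,0,0,0,0,0,-1],[-4,0,0,0,0,0,-1],[-4,0,0,0,0,0,-1],[-4,0,0,0,0,0,-1],[-4,0,0,0,0,0,-1],[-4,0,0,0,0,0,-1]]]'
python3 -m handwheel '[[[-3.8,0,2,0,0,0,-1],[-3.8,0,2,0,0,0,-1],[0,0,4,0,0,0,-1],[0,0,4,0,0,0,-1],[0,0,1,0,0,0,-1],[0,0,0,0,0,0,-1],[0,0,0,0,0,0,-1]]]'
python3 - <<'E'
from h import *
s=get_state();print(s['q'].round(2))
delta([.4276,.229,.06],R.from_matrix([[0,-1,0],[-1,0,0],[0,0,-1]]))
delta([.4299,.144,.06])
c=cam('wrist','w1')
E
```

```text
clock: 1.87
eef_pos: [0.4351, -0.2464, 0.2314]
eef_rot: [0.0, -0.706, 0.708, -0.0]
contact_force: [0.4, -1.7, -0.5]
finger_gap: -0.0
grip_force: 0.0
clock: 2.7
eef_pos: [0.4346, 0.1538, 0.2316]
eef_rot: [0.0, -0.707, 0.708, 0.0]
contact_force: [2.2, -1.3, 0.7]
finger_gap: 0.001
grip_force: 0.0
clock: 3.28
eef_pos: [0.4361, 0.2253, 0.1043]
eef_rot: [0.001, -0.706, 0.708, -0.001]
contact_force: [0.2, 0.0, 0.6]
finger_gap: -0.004
grip_force: 0.0
[ 0.89 -0.24 -0.41  0.   -1.4  -0.89]
pos cm tool [-0.37  0.86  4.43]
rotvec [-0.002 -0.    -0.002]
pos cm tool [8.13 0.61 4.43]
```

View pics/w1.png

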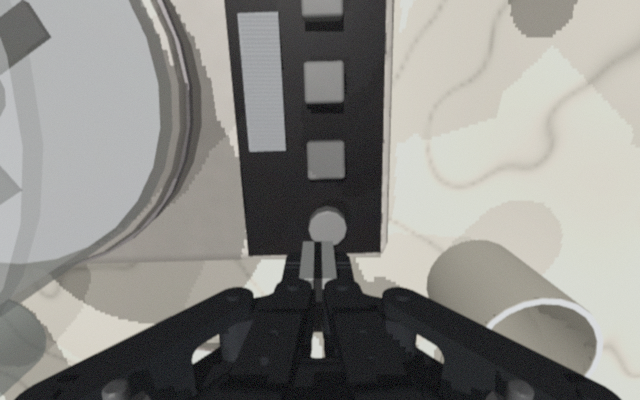

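The wrist view shows the power key at (327,228), timer at (325,160) and zero at (323,82); the fingertips are just short of the power key.

```bash
python3 - <<'E'
from h import *
c=cam('wrist')
for u,v in [(327,228),(325,160),(323,82)]: print(ray(c,u,v,.055).round(4))
E
python3 -m handwheel '[[[-0.4,0.8,2,0,0,0,-1],[0,0,1.6,0,0,0,-1],[0,0,0.6,0,0,0,-1],[0,0,0.4,0,0,0,-1],[0,0,0.3,0,0,0,-1]]]'
```

```text
[0.4306 0.2283 0.055 ]
[0.432  0.1862 0.055 ]
[0.4333 0.1434 0.055 ]
clock: 3.8
eef_pos: [0.4282, 0.2298, 0.055]
eef_rot: [0.001, -0.706, 0.708, -0.0]
contact_force: [-0.5, 0.0, 1.7]
finger_gap: 0.002
grip_force: 0.6
```

```bash
python3 -m handwheel '[[[0,0,0.3,0,0,0,-1],[0,0,0.3,0,0,0,-1],[0,0,0.1,0,0,0,-1],[0,0,0,0,0,0,-1]]]'
python3 -m handwheel '[[[0,0,-1.5,0,0,0,-1],[2.5,0,-2,0,0,0,-1],[4,0,0,0,0,0,-1],[2.1,-0.4,1,0,0,0,-1],[0,0,1,0,0,0,-1],[0,0,0.9,0,0,0,-1]]]'
python3 -m handwheel '[[[0,0,0.4,0,0,0,-1],[0,0,0.3,0,0,0,-1],[0,0,0.2,0,0,0,-1],[0,0,0,0,0,0,-1]]]'
```

```text
clock: 4.13
eef_pos: [0.4283, 0.2298, 0.049]
eef_rot: [0.001, -0.707, 0.708, -0.001]
contact_force: [-4.1, -2.9, 9.4]
finger_gap: 0.001
grip_force: 5.1
clock: 4.63
eef_pos: [0.4316, 0.1428, 0.0525]
eef_rot: [0.001, -0.706, 0.709, 0.0]
contact_force: [-0.5, -2.1, 1.9]
finger_gap: -0.001
grip_force: 1.2
clock: 4.97
eef_pos: [0.4317, 0.1431, 0.0485]
eef_rot: [-0.001, -0.707, 0.707, -0.002]
contact_force: [-17.6, -7.8, 31.4]
finger_gap: -0.004
grip_force: 15.7
```

```bash
python3 -m handwheel '[[[0,0,-2,0,0,0,-1],[0,0,-4,0,0,0,-1],[0,0,-4,0,0,0,-1],[0,0,-4,0,0,0,-1],[2,0,-3,0,0,0,-1],[4,-1.1,0,0,0,0,0],[4,-1.1,0,0,0,0,0],[4,-1.1,0,0,0,0,0],[4,-1.1,0,0,0,0,0],[4,-1.1,0,0,0,0,0]]]'
python3 -m handwheel '[[[3.8,-1.6,0,0,0,0,0],[3.8,-1.6,0,0,0,0,0],[3.8,-1.6,0,0,0,0,0],[3.8,-1.6,0,0,0,0,0],[3.8,-1.6,0,0,0,0,0],[3.8,-1.6,0,0,0,0,0],[0,0,2,0,0,0.06,0.2],[0,0,2,0,0,0,0.2],[0,0,0,0,0,0,0.2]]]'
python3 - <<'E'
from h import *
c=cam('wrist','w2'); t=cam('top')
cv2.imwrite('pics/t2.png',t['frame'][:,:,::-1])
delta([.5916,-.3032,.052])
print(get_state()['q'].round(2))
E
```

```text
clock: 5.8
eef_pos: [0.4863, -0.0777, 0.2134]
eef_rot: [0.0, -0.707, 0.707, -0.0]
contact_force: [1.8, 0.6, 0.9]
finger_gap: 0.501
grip_force: 0.0
clock: 6.55
eef_pos: [0.5805, -0.3038, 0.1665]
eef_rot: [-0.002, -0.685, 0.729, 0.004]
contact_force: [-0.0, 1.2, -2.3]
finger_gap: 0.599
grip_force: 0.0
pos cm tool [-0.16 -1.04 12.05]
[-0.18  0.19  0.14  0.   -1.52  0.12]
```

View pics/w2.png

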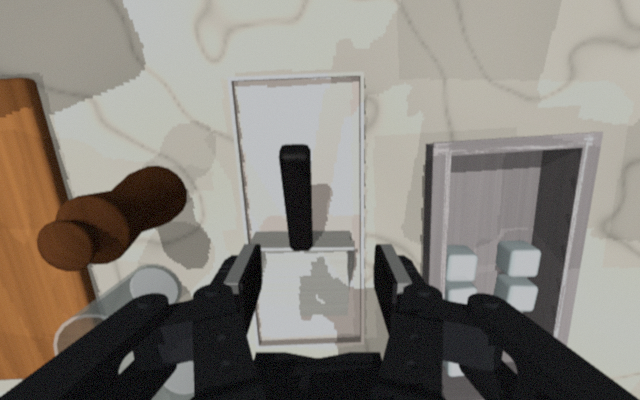

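The wrist view shows the handle from (295,152) at its high end to (302,245) at its root; the fingers straddle it, with centre column about 318. Pan cubes are at right.

Run:
```python
from h import *
c=cam('wrist')
f=cv2.cvtColor(c['frame'],cv2.COLOR_RGB2GRAY)
m=(f[155:245,265:335]<60)
ys,xs=np.nonzero(m); 
for y in (5,40,80): x=np.nonzero(m[y])[0]+265; print(y+155,x.min(),x.max())
H=ray(c,295,151,.106);L=ray(c,302,246,.043);print(H,L)
fr=lambda s:L+(H-L)*s
g=fr(.54);d=(L-H);print('grasp',g,'dir',np.arctan2(d[0],d[1]), np.linalg.norm(d[:2]))
delta([g[0],g[1],.052])
```

```text
160 284 311
195 288 313
235 292 314
[ 0.59239592 -0.3477539   0.106     ] [ 0.5972861  -0.25612621  0.043     ]
grasp [ 0.5946454  -0.30560517  0.07702   ] dir 0.053319581393928554 0.09175808860479373
pos cm tool [ 0.03 -1.27 12.25]
```

```bash
python3 -m handwheel '[[[0,-1.2,2,0,0,0,0.2],[0,0,3,0,0,0,0.2],[0,0,3,0,0,0,0.2],[0,0,2,0,0,0,0.2],[0,0,2,0,0,0,0.2],[0,0,0,0,0,0,0],[0,0,0,0,0,0,-1],[0,0,0,0,0,0,-1],[0,0,0,0,0,0,-1],[0,0,0,0,0,0,-1]]]' 70
python3 -m handwheel '[[[0,0,0,0,0,0,-1],[0,0,0,0,0,0,-1],[0,0,0,0,0,0,-1],[0,0,-0.5,0,0,0,-1],[0,0,-1,0,0,0,-1],[0,0,-2,0,0,0,-1],[0,0,-2,0,0,0,-1],[0,0,0,0,0,0,-1]]]' 70
python3 - <<'E'
from h import *
s=get_state();print(s['finger_gap'],s['grip_force'],s['eef_pos'])
c=cam('scene','s3');cv2.imwrite('pics/s3.png',cv2.resize(c['frame'][150:350,150:450,::-1],None,fx=2.5,fy=2.5))
E
```

```text
clock: 7.53
eef_pos: [0.5946, -0.3062, 0.0566]
eef_rot: [0.001, -0.685, 0.729, -0.002]
contact_force: [-0.1, -1.1, 4.1]
finger_gap: 0.214
grip_force: 69.0
clock: 8.2
eef_pos: [0.595, -0.3066, 0.1141]
eef_rot: [0.001, -0.685, 0.729, -0.003]
contact_force: [0.1, -0.6, 0.3]
finger_gap: 0.217
grip_force: 68.6
0.2173191572223127 68.64211320877075 [ 0.59496364 -0.30661172  0.11410917]
```

View pics/s3.png

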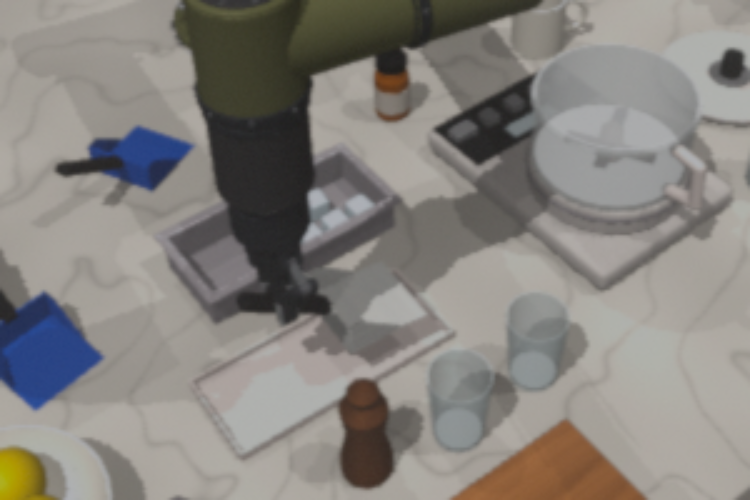

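Scoop lifted cleanly. I'll straighten the yaw, rise, move above the pan's empty end and pitch the front down 30°.

```bash
python3 -m handwheel '[[[0,0,-2,0,0,-0.062,-1],[0,0,-3,0,0,0,-1],[0,0,-3,0,0,0,-1],[1,2,-1,0,0,0,-1],[1,3.5,0,0,0,0,-1],[1,3.5,0,0,0,0,-1],[1,3.5,0,0,0,0,-1],[0,3,0,0,0,0,-1],[0,2,0,0,0,0,-1],[0,0,0,0,0,0,-1]]]'
python3 -m handwheel '[[[0,0,0,0,0.105,0,-1],[0,0,0,0,0.105,0,-1],[0,0,0,0,0.105,0,-1],[0,0,0,0,0.105,0,-1],[0,0,0,0,0.105,0,-1],[0,0,0,0,0,0,-1],[0,0,0,0,0,0,-1]]]'
cat >> h.py <<'E'
L=np.array([-.096,0,.0536])  # scoop origin in tool
def sc(tip,deg):  # tcp target & rot for scoop tip position, pitch front-down deg
    B=R.from_matrix([[0,-1,0],[-1,0,0],[0,0,-1]])*R.from_rotvec([0,np.radians(deg),0])
    return np.array(tip)-B.apply(L+[-.048,0,0]),B
def go(tip,deg): delta(*sc(tip,deg))
def tip():
    p,r=pose(); return p+r.apply(L+[-.048,0,0])
E
python3 - <<'E'
from h import *
print(get_state()['q'].round(2),tip())
go([.42,-.25,.05],30); go([.42,-.25,.006],30)
c=cam('wrist','w4')
E
```

```text
clock: 9.08
eef_pos: [0.4151, -0.3458, 0.1987]
eef_rot: [0.0, -0.706, 0.708, 0.0]
contact_force: [1.5, -1.3, -0.5]
finger_gap: 0.221
grip_force: 69.0
clock: 9.67
eef_pos: [0.4177, -0.3444, 0.196]
eef_rot: [0.184, 0.684, -0.682, 0.182]
contact_force: [0.6, 0.0, -1.2]
finger_gap: 0.221
grip_force: 69.0
[-0.01 -0.36 -0.59  0.54 -1.37 -0.11] [ 0.41702279 -0.2464162   0.07767633]
pos cm tool [-1.07 -0.24  2.57]
rotvec [0.002 0.001 0.004]
pos cm tool [-3.27 -0.25  6.38]
rotvec [0.002 0.001 0.004]
```

View pics/w4.png

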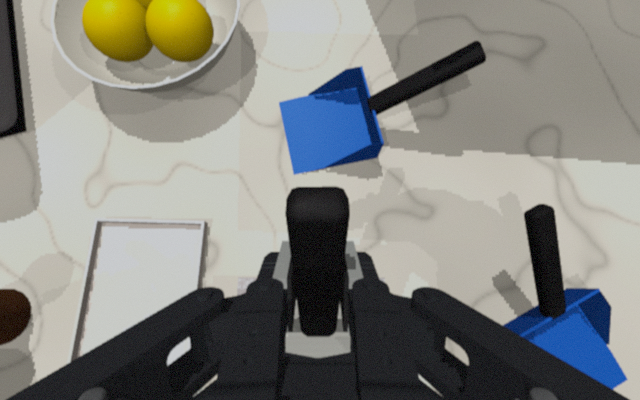

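The handle sits straight and centred (column 318) in the pads, so the yaw is good. Lower towards the pan and check lateral alignment from the top view.

```bash
python3 -m handwheel '[[[-0.6,-0.25,1.3,0,0,0,-1],[-0.6,0,1.3,0,0,0,-1],[0,0,0,0,0,0,-1]]]'
python3 - <<'E'
from h import *
print(tip()); go([.42,-.25,.006],30)
c=cam('top');d=cam('scene')
a=cv2.resize(c['frame'][185:250,310:440,::-1],None,fx=5.5,fy=4.6,interpolation=2)
b=cv2.resize(d['frame'][190:290,200:330,::-1],(715,300),interpolation=2)
cv2.imwrite('pics/p5.png',np.vstack([a,b]))
E
```

```text
clock: 9.97
eef_pos: [0.4202, -0.3485, 0.168]
eef_rot: [-0.183, -0.683, 0.684, -0.181]
contact_force: [-0.1, -0.4, -2.6]
finger_gap: 0.218
grip_force: 68.8
[ 0.42022633 -0.25032557  0.04982498]
pos cm tool [-2.22  0.01  3.75]
rotvec [ 0.003  0.002 -0.001]
```

View pics/p5.png

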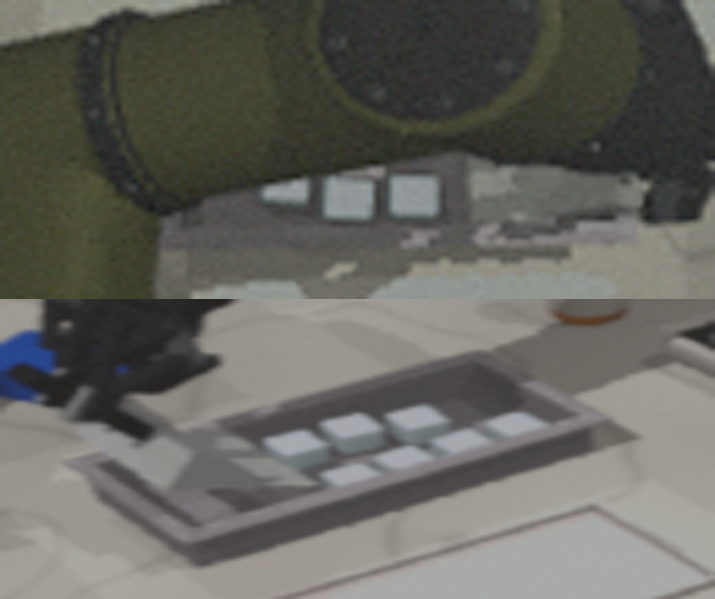

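The blade tip sits between the pan walls, just short of the nearest cubes. I'll lower it gently onto the floor.

```bash
python3 -m handwheel '[[[-0.8,0,1.4,0,0,0,-1],[-0.8,0,1.4,0,0,0,-1],[-0.3,0,0.5,0,0,0,-1],[-0.1,0,0.2,0,0,0,-1],[0,0,0,0,0,0,-1]]]'
python3 - <<'E'
from h import *
print(tip()); go([.42,-.25,.006],30);go([.42,-.225,.007],15)
E
```

```text
clock: 10.48
eef_pos: [0.4211, -0.3487, 0.1305]
eef_rot: [-0.183, -0.683, 0.683, -0.184]
contact_force: [0.4, -0.2, -2.2]
finger_gap: 0.212
grip_force: 68.9
[ 0.42113841 -0.25100666  0.01194835]
pos cm tool [-0.38  0.11  0.49]
rotvec [-0.    -0.002 -0.   ]
pos cm tool [-1.6   0.11  3.06]
rotvec [-0.    -0.263 -0.   ]
```

```bash
cat >> h.py <<'E'
def plan(wps):  # wps: list of (tip,deg); prints per-row shift cm & pitch rad, from present pose
    p,r=pose()
    for t,d in wps:
        q,B=sc(t,d); print(np.round(r.inv().apply(q-p)*100,2),np.round((r.inv()*B).as_rotvec(),3)); p,r=q,B
E
python3 - <<'E'
from h import *
plan([([.42,-.247,.008],28),([.42,-.242,.0065],24.5),([.42,-.236,.0065],21),([.42,-.230,.0065],17.5),([.42,-.222,.0065],14),([.42,-.215,.0065],11)])
E
```

```text
[-0.36  0.11  0.67] [-0.    -0.036 -0.   ]
[-0.21  0.    0.79] [ 0.    -0.061  0.   ]
[-0.25  0.    0.64] [ 0.    -0.061  0.   ]
[-0.26  0.    0.67] [ 0.    -0.061  0.   ]
[-0.46  0.    0.65] [ 0.    -0.061  0.   ]
[-0.42  0.    0.59] [ 0.    -0.052  0.   ]
```

```bash
python3 -m handwheel '[[[-0.36,0.1,0.67,0,-0.036,0,-1],[-0.2,0,0.8,0,-0.061,0,-1],[-0.25,0,0.64,0,-0.061,0,-1],[-0.26,0,0.67,0,-0.061,0,-1],[-0.46,0,0.65,0,-0.061,0,-1],[-0.42,0,0.59,0,-0.052,0,-1],[0,0,0,0,0,0,-1]]]'
python3 - <<'E'
from h import *
print(tip(),get_state()['contact_force']); plan([([.42,-.205,.005],9.5)]+[([.42,-.205+.01*i,.0045],8.5) for i in range(1,10)])
d=cam('scene')
cv2.imwrite('pics/p6.png',cv2.resize(d['frame'][190:290,200:330,::-1],(715,550),interpolation=2))
E
```

```text
clock: 11.07
eef_pos: [0.4205, -0.3467, 0.0869]
eef_rot: [-0.067, -0.703, 0.705, -0.068]
contact_force: [-0.2, 0.4, -1.4]
finger_gap: 0.217
grip_force: 69.0
[ 0.42090261 -0.21550721  0.00696259] [-0.18883395  0.36450988 -1.41682456]
[-0.94  0.06  0.35] [-0.002 -0.025 -0.002]
[-0.9   0.    0.14] [ 0.    -0.017  0.   ]
[-0.99  0.   -0.15] [0. 0. 0.]
[-0.99  0.   -0.15] [0. 0. 0.]
[-0.99  0.   -0.15] [0. 0. 0.]
[-0.99  0.   -0.15] [0. 0. 0.]
[-0.99  0.   -0.15] [0. 0. 0.]
[-0.99  0.   -0.15] [0. 0. 0.]
[-0.99  0.   -0.15] [0. 0. 0.]
[-0.99  0.   -0.15] [0. 0. 0.]
```

View pics/p6.png

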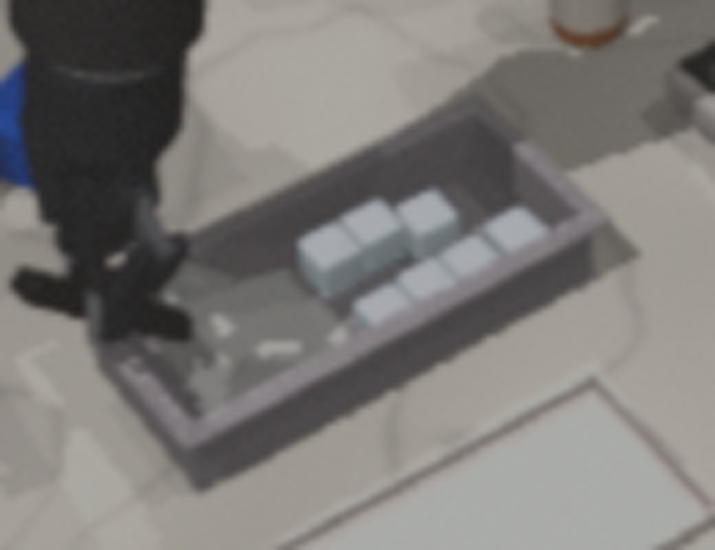

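The blade lies in the pan and is already pushing both rows. I'll push on at a low angle, watching the force.

```bash
python3 -m handwheel '[[[-0.94,0,0.38,0,-0.025,0,-1],[-0.9,0,0.16,0,-0.017,0,-1],[-1,0,-0.1,0,0,0,-1],[-1,0,-0.12,0,0,0,-1]]]'
python3 -m handwheel '[[[-1,0,-0.15,0,0,0,-1],[-1,0,-0.15,0,0,0,-1],[-1,0,-0.15,0,0,0,-1]]]'
python3 - <<'E'
from h import *
print(tip())
E
```

```text
clock: 11.45
eef_pos: [0.4206, -0.3091, 0.0783]
eef_rot: [-0.054, -0.705, 0.705, -0.055]
contact_force: [-0.2, -3.7, 3.6]
finger_gap: 0.218
grip_force: 69.5
clock: 11.7
eef_pos: [0.4204, -0.278, 0.0778]
eef_rot: [0.053, 0.705, -0.705, 0.055]
contact_force: [0.0, -7.5, 5.8]
finger_gap: 0.217
grip_force: 69.6
[ 0.42043312 -0.14384504  0.00279253]
```

```bash
python3 -m handwheel '[[[-0.8,0,-0.13,0,0,0,-1],[-0.8,0,-0.13,0,0,0,-1],[-0.8,0,-0.13,0,0,0,-1]]]'
python3 -m handwheel '[[[-0.6,0,-0.1,0,0,0,-1],[-0.5,0,-0.08,0,0,0,-1],[0,0,0,0,0,0,-1]]]'
python3 - <<'E'
from h import *
print(tip())
d=cam('scene')
cv2.imwrite('pics/p7.png',cv2.resize(d['frame'][190:290,200:330,::-1],(715,550),interpolation=2))
E
```

```text
clock: 11.95
eef_pos: [0.4203, -0.2537, 0.0779]
eef_rot: [0.053, 0.705, -0.705, 0.055]
contact_force: [-0.4, -4.2, 3.7]
finger_gap: 0.221
grip_force: 69.5
clock: 12.2
eef_pos: [0.4201, -0.2447, 0.0797]
eef_rot: [0.055, 0.705, -0.705, 0.056]
contact_force: [-1.0, -17.3, 7.8]
finger_gap: 0.22
grip_force: 69.6
[ 0.42006206 -0.1109433   0.00407718]
```

View pics/p7.png

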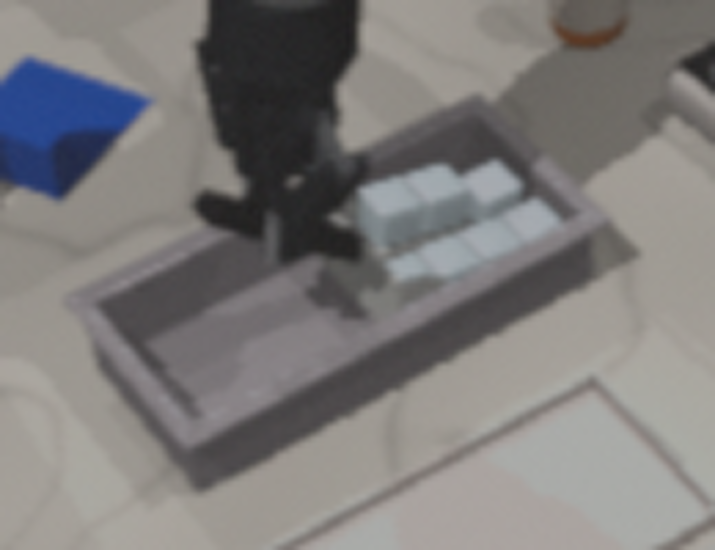

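Force is 17 N and the cubes are riding up the blade. A little further, then level the blade, tip it back and lift.

```bash
python3 -m handwheel '[[[-0.5,0,-0.05,0,0,0,-1],[-0.3,0,-0.04,0,0,0,-1],[0,0,0,0,0,0,-1]]]'
python3 - <<'E'
from h import *
t=tip();print(t); y=t[1]
plan([([.42,y,.005],5.5),([.42,y,.0055],2.5),([.42,y,.007],0),([.42,y-.002,.012],-3),([.42,y-.004,.018],-6),([.42,y-.006,.025],-9),([.42,y-.008,.035],-12),([.42,y-.01,.05],-13),([.42,y-.01,.07],-13),([.42,y-.01,.10],-13)])
E
```

```text
clock: 12.5
eef_pos: [0.4192, -0.2419, 0.083]
eef_rot: [-0.06, -0.704, 0.705, -0.06]
contact_force: [-6.0, -40.2, 15.4]
finger_gap: 0.218
grip_force: 70.0
[ 0.41938762 -0.10897523  0.00594935]
[ 0.34 -0.08  1.16] [-0.    -0.073 -0.001]
[0.27 0.   0.71] [ 0.    -0.052  0.   ]
[0.23 0.   0.48] [ 0.    -0.044  0.   ]
[0.46 0.   0.26] [ 0.    -0.052  0.   ]
[0.43 0.   0.15] [ 0.    -0.052  0.   ]
[0.39 0.   0.04] [ 0.    -0.052  0.   ]
[ 0.3   0.   -0.26] [ 0.    -0.052  0.   ]
[-0.02  0.   -1.26] [ 0.    -0.017  0.   ]
[-0.45  0.   -1.95] [0. 0. 0.]
[-0.67  0.   -2.92] [0. 0. 0.]
```

```bash
python3 -m handwheel '[[[0.5,0,1.0,0,-0.073,0,-1],[0.27,0,0.75,0,-0.052,0,-1],[0.23,0,0.5,0,-0.044,0,-1],[0.46,0,0.26,0,-0.052,0,-1],[0.43,0,0.15,0,-0.052,0,-1]]]'
python3 -m handwheel '[[[0.4,0,0,0,-0.052,0,-1],[0.3,0,-0.26,0,-0.052,0,-1],[0,0,-1.2,0,-0.017,0,-1],[-0.45,0,-1.9,0,0,0,-1],[-0.67,0,-2.9,0,0,0,-1],[-0.67,0,-2.9,0,0,0,-1],[-0.4,0,-2,0,0,0,-1],[0,0,0,0,0,0,-1]]]'
python3 - <<'E'
from h import *
print(tip(),get_state()['q'].round(2))
d=cam('scene')
cv2.imwrite('pics/p8.png',cv2.resize(d['frame'][160:290,190:350,::-1],(700,560),interpolation=2))
E
```

```text
clock: 12.92
eef_pos: [0.4203, -0.2555, 0.052]
eef_rot: [-0.044, 0.706, -0.705, -0.043]
contact_force: [-0.3, 1.1, 3.5]
finger_gap: 0.22
grip_force: 68.7
clock: 13.58
eef_pos: [0.4212, -0.2677, 0.1673]
eef_rot: [-0.086, 0.703, -0.701, -0.083]
contact_force: [-0.1, -0.6, -1.2]
finger_gap: 0.218
grip_force: 68.6
[ 0.42105073 -0.11505183  0.14953628] [-0.34 -0.1  -0.1  -0.23 -1.64  0.33]
```

View pics/p8.png

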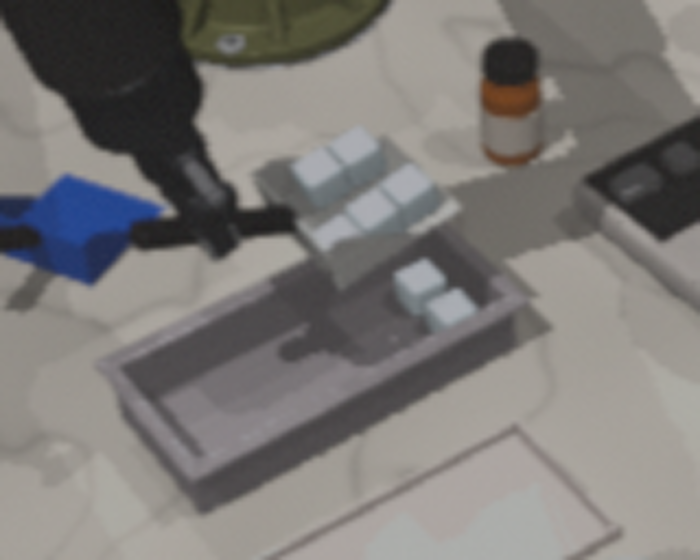

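Five cubes are on the scoop and two are left in the pan. I'll carry them smoothly, tilted back, to just above the bowl mouth. First I'll check the bowl rim numerically.

Run:
```python
from h import *
p,r=pose()
for w in ([1.33,1.77,.5],):print(np.round(r.inv().apply(w),2))
print(r.inv().apply(np.array([.594,.115,.215])-tip())*100, (r.inv()*sc([0,0,0],-13)[1]).as_rotvec().round(3))
# rim circle check: project from key-derived axis
c=cam('top'); 
th=np.linspace(0,2*np.pi,8)[:-1]
g=cv2.cvtColor(c['frame'],cv2.COLOR_RGB2GRAY)
# far/left/right outer rim edges by gradient along radial lines from candidate centre
pts=[]
for a in np.radians(np.arange(0,360,10)):
    rr=np.arange(.080,.112,.0005); P=np.array([[.594+x*np.cos(a),.148+x*np.sin(a),.175] for x in rr]); q=proj(c,P)
    v=cv2.remap(g.astype(np.float32),q[:,0].astype(np.float32),q[:,1].astype(np.float32),1).ravel()
    k=np.argmax(v); pts.append(P[k,:2])
pts=np.array(pts)
A=np.c_[2*pts,np.ones(len(pts))]; 
w=np.ones(len(pts),bool)
for _ in range(6):
    s=np.linalg.lstsq(A[w],(pts[w]**2).sum(1),rcond=None)[0]; rad=np.sqrt(s[2]+s[0]**2+s[1]**2)
    e=abs(np.hypot(*(pts-s[:2]).T)-rad); w=e<max(.003,np.median(e)*1.5)
print(s[:2],rad,w.sum())
```

```text
[-1.84 -1.33 -0.06]
[-23.85591872 -17.40017586  -1.04827022] [-0.002  0.016  0.002]
[0.59996567 0.1502766 ] 0.0941078100816319 24
```

```bash
python3 -m handwheel '[[[0,0,-0.7,0,0,0,-1],[-0.46,-0.34,-0.7,0,0,0,-1],[-0.92,-0.68,-0.3,0,0,0,-1],[-1.38,-1.0,0,0,0,0,-1],[-1.84,-1.36,0,0,0,0,-1],[-1.84,-1.36,0,0,0,0,-1],[-1.84,-1.36,0,0,0,0,-1],[-1.84,-1.36,0,0,0,0,-1],[-1.84,-1.36,0,0,0,0,-1],[-1.84,-1.36,0,0,0,0,-1]]]'
python3 -m handwheel '[[[-1.84,-1.36,0,0,0,0,-1],[-1.84,-1.36,0,0,0,0,-1],[-1.84,-1.36,0,0,0,0,-1],[-1.84,-1.36,0,0,0,0,-1],[-1.38,-1.0,0,0,0,0,-1],[-0.92,-0.68,0,0,0,0,-1],[-0.46,-0.34,0,0,0,0,-1],[0,0,0,0,0,0,-1]]]'
python3 - <<'E'
from h import *
t=tip();print(t,get_state()['q'].round(2))
W=[(-8,.118,.21),(-3,.12,.205),(2,.12,.20),(6,.12,.195),(10,.12,.19),(14,.12,.185),(18,.12,.18),(22,.12,.175),(26,.12,.17),(30,.12,.165),(34,.12,.16),(38,.12,.155),(42,.12,.155)]
plan([([.599,y,z],d) for d,y,z in W])
E
```

```text
clock: 14.52
eef_pos: [0.5223, -0.1362, 0.2129]
eef_rot: [-0.086, 0.702, -0.702, -0.086]
contact_force: [-0.0, -0.1, -3.1]
finger_gap: 0.22
grip_force: 68.8
clock: 15.18
eef_pos: [0.5965, -0.0391, 0.2368]
eef_rot: [-0.085, 0.702, -0.702, -0.086]
contact_force: [0.4, 0.3, -2.6]
finger_gap: 0.217
grip_force: 68.8
[0.59630642 0.11361119 0.2194763 ] [ 0.12  0.06  0.19 -0.24 -1.66 -0.14]
[-0.83 -0.25 -0.43] [0.001 0.103 0.001]
[-0.65  0.   -0.71] [0.    0.087 0.   ]
[-0.5   0.   -0.74] [0.    0.087 0.   ]
[-0.43  0.   -0.49] [0.   0.07 0.  ]
[-0.46  0.   -0.49] [0.   0.07 0.  ]
[-0.5  0.  -0.5] [0.   0.07 0.  ]
[-0.53  0.   -0.51] [0.   0.07 0.  ]
[-0.56  0.   -0.52] [0.   0.07 0.  ]
[-0.6   0.   -0.53] [0.   0.07 0.  ]
[-0.63  0.   -0.54] [0.   0.07 0.  ]
[-0.66  0.   -0.56] [0.   0.07 0.  ]
[-0.69  0.   -0.58] [0.   0.07 0.  ]
[-0.41  0.   -0.99] [0.   0.07 0.  ]
```

```bash
python3 -m handwheel '[[[-0.8,-0.25,-0.4,0,0.1,0,-1],[-0.65,0,-0.7,0,0.09,0,-1],[-0.5,0,-0.74,0,0.087,0,-1],[-0.43,0,-0.49,0,0.07,0,-1],[-0.46,0,-0.49,0,0.07,0,-1],[-0.5,0,-0.5,0,0.07,0,-1],[-0.53,0,-0.51,0,0.07,0,-1],[-0.56,0,-0.52,0,0.07,0,-1],[0,0,0,0,0,0,-1],[0,0,0,0,0,0,-1]]]'
python3 -m handwheel '[[[-0.6,0,-0.53,0,0.07,0,-1],[-0.63,0,-0.54,0,0.07,0,-1],[-0.66,0,-0.56,0,0.07,0,-1],[-0.69,0,-0.58,0,0.07,0,-1],[-0.41,0,-1,0,0.07,0,-1],[0,0,0,0,0.07,0,-1],[0,0,0,0,0,0,-1],[0,0,0,0,0,0,-1],[0,0,0,0,0,0,-1]]]'
python3 - <<'E'
from h import *
t=tip();print(t,get_state()['q'].round(2))
W=[(38,.117,.16),(30,.112,.17),(22,.11,.18),(15,.10,.20),(8,.09,.21),(1,.08,.22),(0,.06,.225)]
plan([([.599,y,z],d) for d,y,z in W])
c=cam('top','t9');d=cam('scene')
a=cv2.resize(d['frame'][110:270,270:470,::-1],(700,560),interpolation=2)
cv2.imwrite('pics/p9.png',a)
E
```

```text
clock: 16.02
eef_pos: [0.5982, 0.0058, 0.2775]
eef_rot: [0.136, 0.695, -0.694, 0.134]
contact_force: [0.3, -0.8, -2.6]
finger_gap: 0.215
grip_force: 68.8
clock: 16.77
eef_pos: [0.5988, 0.0469, 0.2918]
eef_rot: [-0.275, -0.651, 0.652, -0.276]
contact_force: [0.4, 0.0, -1.3]
finger_gap: 0.218
grip_force: 68.9
[0.59900506 0.10872166 0.15117193] [ 0.7   0.22 -0.01  0.61 -1.87 -0.68]
[ 0.66 -0.03  0.81] [ 0.    -0.137 -0.002]
[1.62 0.   1.58] [ 0.   -0.14  0.  ]
[1.28 0.   1.29] [ 0.   -0.14  0.  ]
[2.22 0.   0.32] [ 0.    -0.122  0.   ]
[1.77 0.   1.09] [ 0.    -0.122  0.   ]
[1.68 0.   0.94] [ 0.    -0.122  0.   ]
[ 2.1   0.   -0.21] [ 0.    -0.017  0.   ]
```

View pics/p9.png

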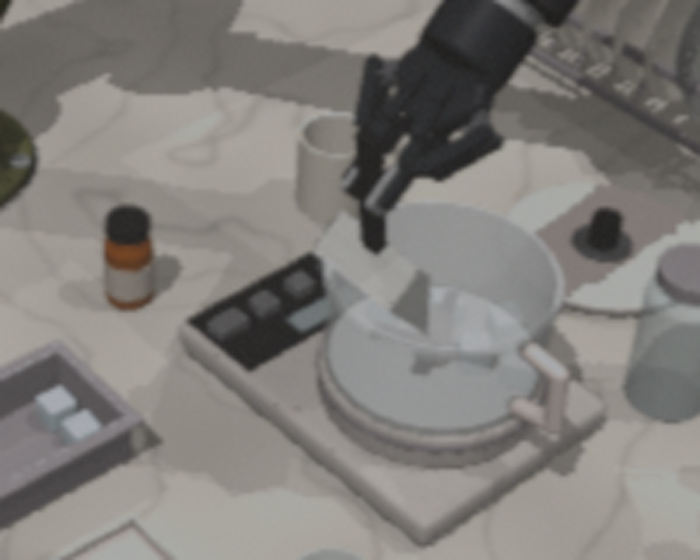

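The ice is in the bowl: a bright cluster at the far side, and an empty blade. Two cubes remain in the pan. I'll back out and go for the second load.

```bash
python3 -m handwheel '[[[0.66,0,0,0,-0.12,0,-1],[1.4,0,1.0,0,-0.12,0,-1],[1.3,0,1.0,0,-0.12,0,-1],[1.6,0,0.6,0,-0.12,0,-1],[1.8,0,0.5,0,-0.12,0,-1],[1.8,0,0.8,0,-0.12,0,-1],[2,0,0,0,-0.08,0,-1],[3,0,-1,0,0,0,-1],[4,0,0,0,0,0,-1],[4,0,0,0,0,0,-1]]]'
python3 - <<'E'
from h import *
print(tip(),get_state()['q'].round(2))
def cubes():
    c=cam('top');f=c['frame'].astype(int)
    # restrict to pan interior at z=.032
    q=proj(c,[[.474,-.084,.032],[.474,-.33,.032],[.366,-.33,.032],[.366,-.084,.032]]).astype(np.int32)
    M=np.zeros(f.shape[:2],np.uint8);cv2.fillConvexPoly(M,q,1)
    d=f[:,:,2]-f[:,:,0]; g=f.sum(2)/3
    m=((g>140)&(d>-2)&(M>0)).astype(np.uint8)
    n,l,s,ct=cv2.connectedComponentsWithStats(m)
    for i in range(1,n):
        if s[i,4]>8: print(s[i],ray(c,*ct[i],.032).round(4))
cubes()
go([.42,-.25,.10],30)
E
```

```text
clock: 17.7
eef_pos: [0.5981, -0.1775, 0.3088]
eef_rot: [0.0, -0.707, 0.707, -0.003]
contact_force: [0.1, 0.4, -1.1]
finger_gap: 0.22
grip_force: 68.9
[ 0.59846982 -0.03366051  0.25467953] [ 0.03  0.12  0.31  0.   -1.76 -0.03]
[345 209   9   7  62] [ 0.4397 -0.1097  0.032 ]
[346 221   8   8  57] [ 0.4021 -0.1105  0.032 ]
pos cm tool [16.46 17.62  9.  ]
rotvec [-0.     0.517 -0.007]
```

The two cubes are at (0.440,−0.110) and (0.402,−0.110), both within the scoop's width. Second pass.

```bash
python3 - <<'E'
from h import *
plan([([.42,-.18,.10],8),([.42,-.18,.01],8)])
E
python3 -m handwheel '[[[1.7,2.2,0.5,0,0.07,-0.005,-1],[1.7,2.2,1.2,0,0.07,0,-1],[1.7,2.2,1.2,0,0,0,-1],[1.7,2.2,1.2,0,0,0,-1],[1.7,2.2,1.2,0,0,0,-1],[1.7,2.2,1.2,0,0,0,-1],[1.7,2.2,1.2,0,0,0,-1],[1.7,2.2,1.2,0,0,0,-1],[0,0,1,0,0,0,-1],[0,0,0,0,0,0,-1]]]'
python3 - <<'E'
from h import *
print(tip());plan([([.42,-.18,.05],8),([.42,-.18,.007],8),([.42,-.17,.004],8),([.42,-.16,.004],8)])
E
```

```text
[13.15 17.65 13.51] [-0.002  0.133 -0.006]
[-1.25  0.    8.91] [0. 0. 0.]
clock: 18.58
eef_pos: [0.4215, -0.324, 0.223]
eef_rot: [0.05, 0.706, -0.705, 0.051]
contact_force: [0.6, -0.1, -3.4]
finger_gap: 0.217
grip_force: 69.0
[ 0.42123164 -0.18911728  0.14948091]
[-2.3   0.15  9.76] [-0.001 -0.003  0.002]
[-0.6   0.    4.26] [0. 0. 0.]
[-1.03  0.    0.16] [0. 0. 0.]
[-0.99  0.   -0.14] [0. 0. 0.]
```

```bash
python3 -m handwheel '[[[-0.7,0.13,3,0,0,0,-1],[-0.7,0,3.2,0,0,0,-1],[-0.7,0,3.2,0,0,0,-1],[-0.4,0,2.5,0,0,0,-1],[-0.3,0,1.4,0,0,0,-1],[0,0,0.5,0,0,0,-1],[0,0,0.3,0,0,0,-1],[0,0,0,0,0,0,-1]]]'
python3 - <<'E'
from h import *
print(tip());go([.42,-.17,.004],8)
E
```

```text
clock: 19.25
eef_pos: [0.4227, -0.3159, 0.0814]
eef_rot: [0.05, 0.707, -0.703, 0.052]
contact_force: [0.4, -0.5, -1.6]
finger_gap: 0.221
grip_force: 69.2
[ 0.4220992  -0.18113004  0.00765124]
pos cm tool [-1.13  0.27  0.27]
rotvec [-0.002 -0.005  0.005]
```

```bash
python3 -m handwheel '[[[-1,0.2,0.25,0,0,0.004,-1],[-1,0,0,0,0,0,-1],[-1,0,-0.12,0,0,0,-1],[-1,0,-0.14,0,0,0,-1],[-1,0,-0.14,0,0,0,-1],[0,0,0,0,0,0,-1]]]'
python3 -m handwheel '[[[-0.8,0,-0.12,0,0,0,-1],[-0.8,0,-0.12,0,0,0,-1],[-0.8,0,-0.12,0,0,0,-1]]]'
python3 - <<'E'
from h import *
print(tip())
E
```

```text
clock: 19.75
eef_pos: [0.422, -0.2655, 0.0784]
eef_rot: [0.049, 0.706, -0.705, 0.054]
contact_force: [0.3, -0.6, 4.2]
finger_gap: 0.218
grip_force: 69.5
clock: 20.0
eef_pos: [0.4218, -0.2427, 0.0789]
eef_rot: [0.05, 0.705, -0.705, 0.055]
contact_force: [1.3, -7.1, 7.9]
finger_gap: 0.221
grip_force: 70.0
[ 0.42217981 -0.10818451  0.00464833]
```

```bash
python3 -m handwheel '[[[-0.7,0,-0.12,0,0,0,-1],[-0.7,0,-0.1,0,0,0,-1],[-0.3,0,-0.05,0,0,0,-1],[0,0,0,0,0,0,-1]]]'
python3 - <<'E'
from h import *
t=tip();print(t)
y=t[1]
plan([([.421,y,.005],5.5),([.421,y,.0055],2.5),([.421,y,.007],0),([.421,y-.002,.012],-3),([.421,y-.004,.018],-6),([.421,y-.006,.025],-9),([.421,y-.008,.035],-12),([.421,y-.01,.05],-13),([.421,y-.01,.07],-13)])
E
```

```text
clock: 20.33
eef_pos: [0.4218, -0.2249, 0.0787]
eef_rot: [0.049, 0.706, -0.705, 0.054]
contact_force: [0.7, -4.3, 6.1]
finger_gap: 0.22
grip_force: 69.6
[ 0.42204831 -0.09027543  0.00462189]
[0.26 0.08 0.7 ] [-0.007 -0.051  0.001]
[0.27 0.   0.71] [ 0.    -0.052  0.   ]
[0.23 0.   0.48] [ 0.    -0.044  0.   ]
[0.46 0.   0.26] [ 0.    -0.052  0.   ]
[0.43 0.   0.15] [ 0.    -0.052  0.   ]
[0.39 0.   0.04] [ 0.    -0.052  0.   ]
[ 0.3   0.   -0.26] [ 0.    -0.052  0.   ]
[-0.02  0.   -1.26] [ 0.    -0.017  0.   ]
[-0.45  0.   -1.95] [0. 0. 0.]
```

```bash
python3 -m handwheel '[[[-0.2,0,0,0,0,0,-1],[0.26,0.1,0.7,0,-0.051,0,-1],[0.27,0,0.71,0,-0.052,0,-1],[0.23,0,0.5,0,-0.044,0,-1],[0.3,0,0.26,0,-0.052,0,-1],[0.3,0,0.15,0,-0.052,0,-1],[0.3,0,0,0,-0.052,0,-1],[0.2,0,-0.26,0,-0.052,0,-1],[0,0,-0.6,0,-0.017,0,-1],[0,0,0,0,0,0,-1]]]'
python3 -m handwheel '[[[-0.1,0,-0.6,0,0,0,-1],[-0.3,0,-1.2,0,0,0,-1],[-0.45,0,-1.9,0,0,0,-1],[-0.67,0,-2.9,0,0,0,-1],[-0.67,0,-2.9,0,0,0,-1],[-0.67,0,-2.9,0,0,0,-1],[-0.4,0,-1.8,0,0,0,-1],[-0.2,0,-0.8,0,0,0,-1],[0,0,0,0,0,0,-1]]]'
python3 - <<'E'
from h import *
t=tip();print(t)
p,r=pose();print(r.inv().apply(np.array([.599,.115,.22])-t)*100,(r.inv()*sc([0,0,0],-13)[1]).as_rotvec().round(3))
c=cam('top');d=cam('scene')
a=cv2.resize(c['frame'][170:250,320:440,::-1],(720,300),interpolation=2)
b=cv2.resize(d['frame'][170:290,190:350,::-1],(720,300),interpolation=2)
cv2.imwrite('pics/p10.png',np.vstack([a,b]))
for n,cc in (('top',c),('scene',d)):
    f=cc['frame'].astype(int)
    def count(box,z):
        q=proj(cc,[[*p,z] for p in box]).astype(np.int32);M=np.zeros(f.shape[:2],np.uint8);cv2.fillConvexPoly(M,q,1)
        m=(f.sum(2)/3>140)&(f[:,:,2]-f[:,:,0]>-2)&(M>0)
        k,l,s,ct=cv2.connectedComponentsWithStats(m.astype(np.uint8)); return [(s[i].tolist(),ray(cc,*ct[i],z).round(3).tolist()) for i in range(1,k) if s[i,4]>8]
    print(n,'pan',count([[.471,-.086],[.471,-.328],[.369,-.328],[.369,-.086]],.03))
    print(n,'scoop',count([[.464,t[1]],[.464,t[1]-.1],[.376,t[1]-.1],[.376,t[1]]],t[2]+.015))
E
```

```text
clock: 21.17
eef_pos: [0.4195, -0.2457, 0.0614]
eef_rot: [0.081, -0.702, 0.703, 0.079]
contact_force: [0.6, -0.2, -1.9]
finger_gap: 0.218
grip_force: 69.1
clock: 21.92
eef_pos: [0.4195, -0.2446, 0.2168]
eef_rot: [-0.081, 0.703, -0.702, -0.078]
contact_force: [0.0, -0.2, -2.5]
finger_gap: 0.222
grip_force: 69.2
[ 0.41926703 -0.09226365  0.19671671]
[-20.66794739 -18.02531027   2.44271437] [-0.004 -0.001  0.003]
top pan []
top scoop [([347, 196, 3, 5, 12], [0.455, -0.094, 0.212])]
scene pan []
scene scoop [([276, 173, 12, 8, 63], [0.401, -0.114, 0.212]), ([284, 180, 12, 9, 66], [0.44, -0.114, 0.212]), ([275, 192, 5, 5, 15], [0.456, -0.164, 0.212])]
```

The pan is empty in both views and the two cubes sit on the blade, still near its front. I'll tilt back a bit more and carry them gently.

```bash
python3 -m handwheel '[[[0,0,-0.3,0,-0.04,0,-1],[0,0,-0.6,0,-0.06,0,-1],[0,0,-0.4,0,-0.04,0,-1],[0,0,0,0,0,0,-1],[0,0,0,0,0,0,-1]]]'
python3 - <<'E'
from h import *
t=tip();print(t)
p,r=pose();print(r.inv().apply(np.array([.599,.115,.235])-t)*100/14,np.degrees((r.inv()*sc([0,0,0],0)[1]).as_rotvec().round(3)))
cc=cam('scene');f=cc['frame'].astype(int);z=t[2]+.01
q=proj(cc,[[*p,z] for p in [[.464,t[1]],[.464,t[1]-.1],[.376,t[1]-.1],[.376,t[1]]]]).astype(np.int32);M=np.zeros(f.shape[:2],np.uint8);cv2.fillConvexPoly(M,q,1)
m=(f.sum(2)/3>140)&(f[:,:,2]-f[:,:,0]>-2)&(M>0)
k,l,s,ct=cv2.connectedComponentsWithStats(m.astype(np.uint8)); print([(s[i].tolist(),ray(cc,*ct[i],z).round(3).tolist()) for i in range(1,k) if s[i,4]>8])
E
```

```text
clock: 22.43
eef_pos: [0.4184, -0.2485, 0.2242]
eef_rot: [0.129, -0.695, 0.695, 0.131]
contact_force: [0.3, -0.6, -2.6]
finger_gap: 0.218
grip_force: 69.0
[ 0.41844218 -0.09486987  0.22617125]
[-1.42259442 -1.28900758  0.47874477] [ 0.11459156 21.14214264 -0.05729578]
[([269, 168, 12, 10, 70], [0.403, -0.134, 0.236]), ([278, 175, 11, 11, 73], [0.442, -0.134, 0.236]), ([267, 190, 6, 4, 13], [0.461, -0.189, 0.236])]
```

```bash
python3 -m handwheel '[[[-0.36,-0.32,0.12,0,0,0,-1],[-0.72,-0.64,0.24,0,0,0,-1],[-1.08,-0.97,0.36,0,0,0,-1],[-1.42,-1.29,0.48,0,0,0,-1],[-1.42,-1.29,0.48,0,0,0,-1],[-1.42,-1.29,0.48,0,0,0,-1],[-1.42,-1.29,0.48,0,0,0,-1],[-1.42,-1.29,0.48,0,0,0,-1],[-1.42,-1.29,0.48,0,0,0,-1],[-1.42,-1.29,0.48,0,0,0,-1]]]'
python3 -m handwheel '[[[-1.42,-1.29,0.48,0,0,0,-1],[-1.42,-1.29,0.48,0,0,0,-1],[-1.42,-1.29,0.48,0,0,0,-1],[-1.42,-1.29,0.48,0,0,0,-1],[-1.08,-0.97,0.36,0,0,0,-1],[-0.72,-0.64,0.24,0,0,0,-1],[-0.36,-0.32,0.12,0,0,0,-1],[0,0,0,0,0,0,-1]]]'
python3 - <<'E'
from h import *
t=tip();print(t,get_state()['q'].round(2))
W=[(-15,.116,.228),(-8,.118,.22),(-2,.118,.21),(4,.118,.205),(10,.118,.20),(14,.118,.195),(18,.118,.19),(22,.118,.185)]
plan([([.599,y,z],d) for d,y,z in W])
E
```

```text
clock: 23.32
eef_pos: [0.5289, -0.1184, 0.2317]
eef_rot: [-0.129, 0.696, -0.694, -0.129]
contact_force: [0.5, -0.2, -2.1]
finger_gap: 0.217
grip_force: 69.1
clock: 23.98
eef_pos: [0.5992, -0.037, 0.235]
eef_rot: [-0.129, 0.696, -0.694, -0.13]
contact_force: [0.2, -0.4, -3.0]
finger_gap: 0.217
grip_force: 69.1
[0.59886615 0.11665998 0.23681474] [ 0.04  0.09  0.23 -0.37 -1.69 -0.08]
[-0.27  0.02 -0.7 ] [0.001 0.106 0.002]
[-0.75  0.   -0.89] [0.    0.122 0.   ]
[-0.5   0.   -0.49] [0.    0.105 0.   ]
[-0.62  0.   -0.98] [0.    0.105 0.   ]
[-0.67  0.   -0.98] [0.    0.105 0.   ]
[-0.5  0.  -0.5] [0.   0.07 0.  ]
[-0.53  0.   -0.51] [0.   0.07 0.  ]
[-0.56  0.   -0.52] [0.   0.07 0.  ]
```

```bash
python3 -m handwheel '[[[-0.27,0,-0.7,0,0.106,0,-1],[-0.75,0,-0.9,0,0.122,0,-1],[-0.5,0,-0.5,0,0.105,0,-1],[-0.62,0,-0.9,0,0.105,0,-1],[-0.67,0,-0.9,0,0.105,0,-1],[-0.5,0,-0.5,0,0.07,0,-1],[-0.53,0,-0.5,0,0.07,0,-1],[-0.56,0,-0.52,0,0.07,0,-1],[0,0,0,0,0,0,-1],[0,0,0,0,0,0,-1]]]'
python3 -m handwheel '[[[-0.6,0,-0.53,0,0.07,0,-1],[-0.63,0,-0.54,0,0.07,0,-1],[-0.66,0,-0.56,0,0.07,0,-1],[-0.69,0,-0.58,0,0.07,0,-1],[-0.41,0,-0.8,0,0.07,0,-1],[0,0,0,0,0.07,0,-1],[0,0,0,0,0,0,-1],[0,0,0,0,0,0,-1],[0,0,0,0,0,0,-1]]]'
python3 -m handwheel '[[[0.66,0,0,0,-0.12,0,-1],[1.4,0,1.0,0,-0.12,0,-1],[1.3,0,1.0,0,-0.12,0,-1],[1.6,0,0.6,0,-0.12,0,-1],[1.8,0,0.5,0,-0.12,0,-1],[1.8,0,0.8,0,-0.12,0,-1],[2,0,0,0,-0.08,0,-1],[3,0,-1,0,0,0,-1],[4,0,0,0,0,0,-1],[4,0,0,0,0,0,-1]]]'
python3 - <<'E'
from h import *
print(tip(),get_state()['q'].round(2))
c=cam('top');d=cam('scene')
cv2.imwrite('pics/t11.png',c['frame'][:,:,::-1]);cv2.imwrite('pics/s11.png',d['frame'][:,:,::-1])
f=c['frame'].astype(int); m=((f.sum(2)/3>150)&(f[:,:,2]-f[:,:,0]>0)).astype(np.uint8)
k,l,s,ct=cv2.connectedComponentsWithStats(m)
for i in range(1,k):
    if 25<s[i,4]<1500: print(s[i],ct[i].round(1),ray(c,*ct[i],.10).round(3))
# final tray placement: scoop origin at tray
p,r=pose();print(r.as_rotvec())
E
```

```text
clock: 24.82
eef_pos: [0.5986, 0.004, 0.2867]
eef_rot: [0.136, 0.695, -0.693, 0.135]
contact_force: [0.8, -0.3, -1.7]
finger_gap: 0.217
grip_force: 69.0
clock: 25.57
eef_pos: [0.599, 0.0437, 0.2994]
eef_rot: [-0.275, -0.651, 0.652, -0.276]
contact_force: [0.4, -0.5, -1.2]
finger_gap: 0.222
grip_force: 69.1
clock: 26.4
eef_pos: [0.5986, -0.181, 0.3173]
eef_rot: [0.001, -0.707, 0.707, -0.004]
contact_force: [0.4, -0.3, -1.8]
finger_gap: 0.218
grip_force: 69.1
[ 0.59896889 -0.037218    0.26310085] [ 0.03  0.13  0.33  0.   -1.77 -0.03]
[199  44   9   9  49] [202.7  47. ] [0.959 0.339 0.1  ]
[215  51   6  11  45] [217.6  56.1] [0.928 0.292 0.1  ]
[188  54  14  11  98] [194.4  58.3] [0.921 0.364 0.1  ]
[198  61  21  15 129] [208.7  69.6] [0.883 0.319 0.1  ]
[  59   87   49   59 1104] [ 81.2 119. ] [0.728 0.7   0.1  ]
[219  94  29  34 442] [233.1 113.6] [0.739 0.241 0.1  ]
[517 103  51  32 489] [548.5 120.9] [ 0.702 -0.723  0.1  ]
[426 116  10  16  58] [430.4 123.4] [ 0.699 -0.361  0.1  ]
[229 120  27  19  48] [239.8 126.3] [0.698 0.219 0.1  ]
[109 123  17  10  49] [118.  127.2] [0.7   0.58
[... 850 characters left out ...]
36.7 214.1] [ 0.416 -0.657  0.1  ]
[219 216   7   9  38] [221.3 220.5] [0.412 0.269 0.1  ]
[515 224  21  13  97] [524.4 230.2] [ 0.369 -0.616  0.1  ]
[137 233   9   9  27] [140.6 236.7] [0.369 0.501 0.1  ]
[246 235  14   6  27] [252.7 236.7] [0.363 0.177 0.1  ]
[135 243  27  19 177] [146.1 250.7] [0.328 0.483 0.1  ]
[352 246  17  12  69] [361.6 250.4] [ 0.319 -0.138  0.1  ]
[344 265  14  16  67] [350.6 272. ] [ 0.258 -0.104  0.1  ]
[341 279  14  10  29] [347.5 283.9] [ 0.225 -0.094  0.1  ]
[171 290  14  14  55] [177.  295.6] [0.2   0.389 0.1  ]
[232 315  10   8  52] [235.9 318.8] [0.134 0.222 0.1  ]
[ 56 318  26  17 175] [ 70.1 327.5] [0.119 0.683 0.1  ]
[ 2.21324074 -2.2279449   0.00983759]
```

Run:
```python
from h import *
B=R.from_rotvec([0,0,-.016])*sc([0,0,0],0)[1]
delta([.5895,-.301,.12],B);delta([.5895,-.301,.0575],B)
```

```text
pos cm tool [11.56  0.83 19.62]
rotvec [-0.004 -0.005  0.009]
pos cm tool [11.53  0.85 25.87]
rotvec [-0.004 -0.005  0.009]
```

```bash
python3 -m handwheel '[[[2,0.2,1,-0.004,-0.005,0.009,-1],[2.5,0.2,3,0,0,0,-1],[2.5,0.2,3,0,0,0,-1],[2.5,0.2,3,0,0,0,-1],[2,0,3,0,0,0,-1],[0,0,3,0,0,0,-1],[0,0,3,0,0,0,-1],[0,0,0,0,0,0,-1],[0,0,0,0,0,0,-1]]]'
python3 - <<'E'
from h import *
B=R.from_rotvec([0,0,-.016])*sc([0,0,0],0)[1]
delta([.5895,-.301,.0575],B)
E
```

```text
clock: 27.25
eef_pos: [0.5889, -0.2937, 0.1239]
eef_rot: [-0.001, -0.704, 0.71, 0.002]
contact_force: [0.0, 0.1, -0.4]
finger_gap: 0.221
grip_force: 69.0
pos cm tool [ 0.73 -0.1   6.64]
rotvec [0.005 0.    0.007]
```

```bash
python3 -m handwheel '[[[0.4,-0.1,1.5,0.004,0,0.007,-1],[0.3,0,2,0,0,0,-1],[0,0,1.5,0,0,0,-1],[0,0,0.8,0,0,0,-1],[0,0,0.4,0,0,0,-1],[0,0,0.2,0,0,0,-1],[0,0,0,0,0,0,-1]]]'
python3 - <<'E'
from h import *
print(pose()[0],get_state()['contact_force'],get_state()['ft_torque'])
E
```

```text
clock: 27.83
eef_pos: [0.5915, -0.3003, 0.0615]
eef_rot: [0.001, -0.702, 0.712, -0.001]
contact_force: [0.8, 0.5, -2.5]
finger_gap: 0.215
grip_force: 69.0
[ 0.59149932 -0.30031934  0.06152819] [ 0.76718202  0.50406566 -2.53331269] [-0.15409109  0.05981487 -0.00516201]
```

```bash
python3 -m handwheel '[[[0,0.15,0.2,0,0,0,-1],[0,0,0.1,0,0,0,-1],[0,0,0.1,0,0,0,-1],[0,0,0.1,0,0,0,-1],[0,0,0,0,0,0,-1]]]'
```

```text
clock: 28.25
eef_pos: [0.59, -0.3013, 0.0568]
eef_rot: [0.0, -0.702, 0.712, -0.002]
contact_force: [-0.6, -4.3, 5.8]
finger_gap: 0.221
grip_force: 69.8
```

Contact with the tray floor at the expected height. Release slowly, open, and rise.

```bash
python3 -m handwheel '[[[0,0,0,0,0,0,-0.4],[0,0,0,0,0,0,-0.2],[0,0,0,0,0,0,0.2],[0,0,0,0,0,0,0.2],[0,0,-1,0,0,0,0.2],[0,0,-3,0,0,0,0.2],[0,0,-4,0,0,0,0.2],[0,0,-4,0,0,0,0.2],[0,0,-4,0,0,0,0.2],[0,0,-4,0,0,0,0.2]]]' 40
python3 -m handwheel '[[[-2,1,0,0,0,0,0],[-4,1,0,0,0,0,0],[-4,1,0,0,0,0,0],[-4,1,0,0,0,0,0],[-4,1,0,0,0,0,0],[-4,1,0,0,0,0,0],[-4,1,0,0,0,0,0],[-2,1,0,0,0,0,0],[0,0,0,0,0,0,0]]]'
python3 - <<'E'
from h import *
print(pose()[0])
c=cam('top');d=cam('scene')
a=cv2.resize(c['frame'][100:240,120:450,::-1],(760,322),interpolation=2)
b=cv2.resize(d['frame'][155:320,220:540,::-1],(760,278),interpolation=2)
cv2.imwrite('pics/p12.png',np.vstack([a,b]))
f=cv2.cvtColor(c['frame'],cv2.COLOR_RGB2HSV)
m=((f[:,:,2]<60)).astype(np.uint8)
k,l,s,ct=cv2.connectedComponentsWithStats(m[150:215,140:205])
for i in range(1,k):
    if s[i,4]>8: print('knob',s[i],ray(c,ct[i][0]+140,ct[i][1]+150,.048))
E
```

```text
clock: 29.08
eef_pos: [0.5886, -0.2999, 0.2576]
eef_rot: [0.0, -0.702, 0.712, -0.0]
contact_force: [1.0, -0.5, 0.4]
finger_gap: 0.598
grip_force: 0.0
clock: 29.83
eef_pos: [0.5122, -0.0155, 0.2561]
eef_rot: [0.001, -0.703, 0.711, -0.0]
contact_force: [0.5, -0.7, 0.6]
finger_gap: 0.498
grip_force: 0.0
[ 0.51221509 -0.01547934  0.25608281]
knob [27 11  3 11 15] [0.5908647  0.45076161 0.048     ]
knob [23 29 10 11 72] [0.5315193  0.44981504 0.048     ]
knob [ 38  49  24  16 118] [0.46387977 0.37879313 0.048     ]
```

View pics/p12.png

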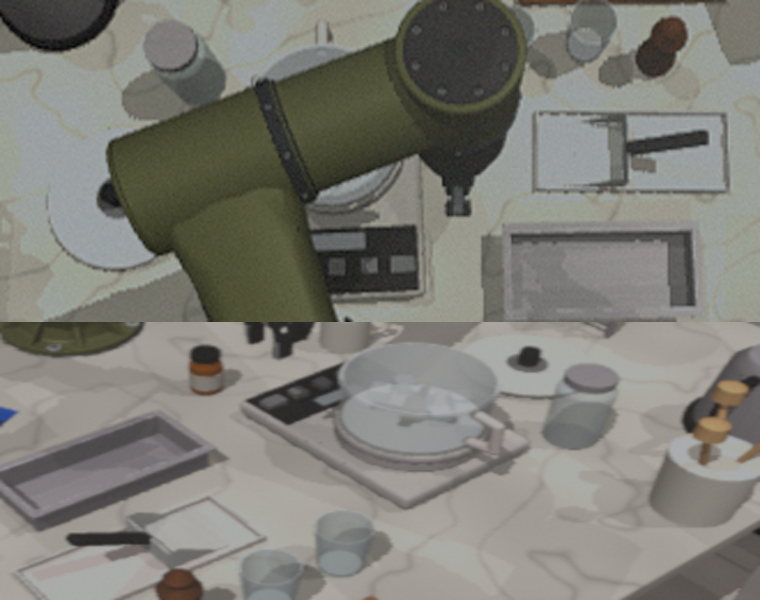

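The scoop lies flat on its tray, the pan is empty, there is no stray ice, and the bystanders stand where they were. That was my last picture, so from here I check by numbers. Next is the lid.

```bash
python3 -m handwheel '[[[-2,0,0,0,0,0,0.3],[-4,0,0,0,0,0,0.3],[-4,0,0,0,0,0,0.3],[-4,0,0,0,0,0,0.3],[-4,-0.3,0,0,0,0,0.3],[-4,-0.3,0,0,0,0,0.3],[-4,-0.3,0,0,0,0,0.3],[-4,-0.3,0,0,0,0,0.3],[-4,-0.3,0,0,0,0,0.3],[-4,-0.3,0,0,0,0,0.3]]]'
python3 -m handwheel '[[[-4,-0.3,0,0,0,0,0.3],[-2.6,0,2,0,0,0,0.3],[0,0,4,0,0,0,0.3],[0,0,0,0,0,0,0.3],[0,0,0,0,0,0,0.3]]]'
python3 - <<'E'
from h import *
p,r=pose();print(p,get_state()['q'].round(2))
c=cam('wrist');t=cam('top')
for n,cc in(('w',c),('t',t)):
    q=proj(cc,[[.533,.4445,.051]])[0];print(n,q)
    g=cc['frame'].max(2)
    x,y=q.astype(int);w=60 if n=='w' else 14
    y0,x0=max(y-w,0),max(x-w,0)
    k,l,s,ct=cv2.connectedComponentsWithStats((g[y0:y+w,x0:x+w]<70).astype(np.uint8))
    for i in range(1,k):
        if s[i,4]>20:print(s[i]+[x0,y0,0,0,0],ray(cc,ct[i][0]+x0,ct[i][1]+y0,.051).round(4))
# lid disc: bright region in wrist
g=c['frame'].astype(int);
cv2.imwrite('pics/w13.png',c['frame'][:,:,::-1])
for row in range(100,260,20):
    print(row,' '.join('%3d'%v for v in g[row,::20].mean(1)))
E
```

```text
clock: 30.77
eef_pos: [0.538, 0.3616, 0.2547]
eef_rot: [0.0, -0.701, 0.713, -0.0]
contact_force: [1.4, -0.3, 0.0]
finger_gap: 0.646
grip_force: 0.0
clock: 31.18
eef_pos: [0.5411, 0.4248, 0.1915]
eef_rot: [-0.003, -0.701, 0.713, -0.001]
contact_force: [0.2, -0.3, 1.0]
finger_gap: 0.652
grip_force: 0.0
[0.54105266 0.42478543 0.19153021] [ 0.96  0.28  0.28  0.   -1.58 -0.97]
w [325.7703935  211.28928001]
[ 304  189   34   41 1070] [0.5378 0.4424 0.051 ]
[379 246   6  25 124] [0.4813 0.4916 0.051 ]
t [168.60307186 183.92534314]
[162 178  15  13 132] [0.5304 0.4443 0.051 ]
[154 179   5   6  22] [0.5407 0.485  0.051 ]
100 136 135 138  96 107 125  77  78  78  99 164 165 164 168 161 142 172 151 157 169 167 161 170 164 165 155 170 125 126 120 126 158
120 132 133 137  48 124 112  84  81  77 104 161 161 164 173 173 174 172 171 173 170 161 170 170 172 169 171 170 170 124 125 169 169
140 123 131 138  51 127 110  88 107 114 114 144 159 170 172 173 171 172 174 174 173 172 169 170 168 167 169 171 167 168 171 169 167
160 117 129 150 152 154 164 164 116 110 109 111 161 173 173 172 170 173 173 172 174 172 166 169 169 169 171 169 170 169 168 165 167
180 114 158 147 165 151 165 169 141 111 112 120 164 171 171 173 130  99 148 173 172 173 162 166 168 166 170 171 169 157 168 168 172
200 141 129 147 148 150 152 165 165 119 116 133 168 174 173 174  97  39  93 173 172 173 156 167 166 170 171 168 169 164 169 172 171
220 164  90  60 147 150 143 138 164 162 169 168 164 173 172 175 102  30  99 173 174 172 168 162 170 170 169 170 166 167 169 169 170
240   0  54  68  20   0 151 150 152 167 171 170 171 173 173 176 174 172 172 172 174 173 167 170 169 171 169 171 168 153 168 169 168
```

```bash
python3 - <<'E'
from h import *
delta([.535,.4435,.022],R.from_matrix([[0,-1,0],[-1,0,0],[0,0,-1]]))
E
python3 -m handwheel '[[[-0.9,0.3,2,0,0,-0.015,0.3],[-0.9,0.3,3,0,0,0,0.3],[0,0,3,0,0,0,0.3],[0,0,3,0,0,0,0.3],[0,0,3,0,0,0,0.3],[0,0,1.5,0,0,0,0.3],[0,0,0,0,0,0,0.3],[0,0,0,0,0,0,0.3]]]'
python3 - <<'E'
from h import *
delta([.535,.4435,.022],R.from_matrix([[0,-1,0],[-1,0,0],[0,0,-1]]))
c=cam('wrist');g=c['frame'].max(2);q=proj(c,[[.535,.4435,.051],[.535,.4585,.051],[.535,.4285,.051]]);print(q.round())
E
```

```text
pos cm tool [-1.74  0.87 17.6 ]
rotvec [-0.004  0.002 -0.017]
clock: 31.95
eef_pos: [0.5368, 0.4449, 0.0428]
eef_rot: [0.002, -0.707, 0.707, -0.0]
contact_force: [0.4, 0.4, 1.2]
finger_gap: 0.649
grip_force: 0.0
pos cm tool [0.14 0.18 2.08]
rotvec [-0.003  0.002 -0.001]
[[321. 267.]
 [321. 296.]
 [321. 235.]]
```

```bash
python3 -m handwheel '[[[0.1,0.1,1,0,0,0,0.3],[0,0,0.7,0,0,0,0.3],[0,0,0.2,0,0,0,0.3],[0,0,0,0,0,0,0],[0,0,0,0,0,0,-0.2],[0,0,0,0,0,0,-1],[0,0,0,0,0,0,-1],[0,0,0,0,0,0,-1],[0,0,0,0,0,0,-1],[0,0,0,0,0,0,-1]]]' 60
python3 - <<'E'
from h import *
delta([.598,.150,.25]); print(get_state()['q'].round(2))
E
```

```text
clock: 32.83
eef_pos: [0.5345, 0.444, 0.0215]
eef_rot: [-0.001, 0.707, -0.707, 0.0]
contact_force: [0.8, 0.1, 4.1]
finger_gap: 0.33
grip_force: 59.8
pos cm tool [ 29.39  -6.37 -22.87]
[ 0.98  0.35  0.06  0.   -1.27 -0.98]
```

Knob gripped (28 mm opening). Lift it, then measure the lid against the tool and refine the bowl centre with nothing in the way.

```bash
python3 -m handwheel '[[[0,0,-0.5,0,0,0,-1],[0,0,-1.5,0,0,0,-1],[0,0,-3,0,0,0,-1],[0,0,-4,0,0,0,-1],[0,0,-4,0,0,0,-1],[0,0,-4,0,0,0,-1],[0,0,-4,0,0,0,-1],[0,0,-2.5,0,0,0,-1],[0,0,-1,0,0,0,-1],[0,0,0,0,0,0,-1]]]'
python3 - <<'E'
from h import *
s=get_state();p,r=pose();print(p,s['finger_gap'],s['grip_force'],s['ft_torque'],r.as_matrix().round(3).tolist())
c=cam('top');f=c['frame']
np.save('top_lid.npy',f)
zt=p[2]-.0215+.017
# lid outline: radial edge (bright->less bright) from expected centre at disc top height
g=cv2.GaussianBlur(cv2.cvtColor(f,cv2.COLOR_RGB2GRAY),(0,0),.8).astype(np.float32)
def fit(c0,z,r0,r1,mode):
    pts=[]
    rr=np.arange(r0,r1,.0005)
    for a in np.radians(np.arange(0,360,6)):
        P=np.c_[c0[0]+rr*np.cos(a),c0[1]+rr*np.sin(a),np.full(len(rr),z)];q=proj(c,P).astype(np.float32)
        v=cv2.remap(g,q[:,:1],q[:,1:],1).ravel()
        k=np.argmax(v) if mode=='max' else np.argmin(np.gradient(v))
        pts.append(P[k,:2])
    pts=np.array(pts);w=np.ones(len(pts),bool);A=np.c_[2*pts,np.ones(len(pts))]
    for _ in range(8):
        s=np.linalg.lstsq(A[w],(pts[w]**2).sum(1),rcond=None)[0];rad=np.sqrt(s[2]+s[0]**2+s[1]**2)
        e=abs(np.hypot(*(pts-s[:2]).T)-rad);w=e<max(.002,np.median(e)*1.5)
    return s[:2],rad,w.sum()
print('lid',fit(p[:2],zt,.085,.115,'edge'))
print('bowl',fit([.598,.150],.175,.082,.106,'max'))
E
```

```text
clock: 33.67
eef_pos: [0.5344, 0.4442, 0.2683]
eef_rot: [-0.002, 0.707, -0.707, -0.0]
contact_force: [0.0, 0.8, -1.0]
finger_gap: 0.335
grip_force: 59.5
[0.53439515 0.44423874 0.26831094] 0.33547706962198315 59.5287823677063 [ 0.04035958 -0.05341819  0.04266947] [[0.0, -1.0, 0.003], [-1.0, -0.0, 0.003], [-0.003, -0.003, -1.0]]
lid (array([0.5384245 , 0.45280831]), np.float64(0.10356006863596154), np.int64(35))
bowl (array([0.60144948, 0.14961016]), np.float64(0.09421407171764098), np.int64(37))
```

```bash
python3 -m handwheel '[[[1,-0.2,0,0,0,0,-1],[2,-0.5,0,0,0,0,-1],[3,-0.7,0,0,0,0,-1],[3,-0.7,0,0,0,0,-1],[3,-0.7,0,0,0,0,-1],[3,-0.7,0,0,0,0,-1],[3,-0.7,0,0,0,0,-1],[3,-0.7,0,0,0,0,-1],[3,-0.7,0,0,0,0,-1],[2.5,-0.6,0,0,0,0,-1]]]'
python3 -m handwheel '[[[2,-0.45,1,0,0,0,-1],[1,-0.2,1,0,0,0,-1],[0,0,1,0,0,0,-1],[0,0,0.5,0,0,0,-1],[0,0,0,0,0,0,-1],[0,0,0,0,0,0,-1]]]'
python3 - <<'E'
from h import *
delta([.601,.149,.1845],R.from_matrix([[0,-1,0],[-1,0,0],[0,0,-1]]))
E
```

```text
clock: 34.55
eef_pos: [0.5954, 0.1761, 0.2624]
eef_rot: [-0.002, -0.707, 0.707, 0.001]
contact_force: [0.5, 0.3, -2.3]
finger_gap: 0.332
grip_force: 59.5
clock: 35.05
eef_pos: [0.6021, 0.1494, 0.2296]
eef_rot: [0.001, 0.708, -0.707, -0.0]
contact_force: [0.9, 0.1, -1.2]
finger_gap: 0.332
grip_force: 59.5
pos cm tool [0.04 0.11 4.51]
rotvec [ 0.001 -0.001  0.001]
```

```bash
python3 -m handwheel '[[[0,0.1,1.5,0,0,0,-1],[0,0,1.3,0,0,0,-1],[0,0,0.5,0,0,0,-1],[0,0,0.3,0,0,0,-1],[0,0,0,0,0,0,-1]]]'
python3 -m handwheel '[[[0,0,0.4,0,0,0,-1],[0,0,0.2,0,0,0,-1],[0,0,0,0,0,0,-1]]]'
```

```text
clock: 35.47
eef_pos: [0.6013, 0.1489, 0.1939]
eef_rot: [0.001, 0.707, -0.707, -0.0]
contact_force: [-0.5, 0.5, -1.5]
finger_gap: 0.33
grip_force: 59.5
clock: 35.72
eef_pos: [0.6016, 0.1488, 0.1885]
eef_rot: [-0.0, 0.707, -0.707, -0.0]
contact_force: [0.2, 0.3, -2.9]
finger_gap: 0.332
grip_force: 59.5
```

Run:
```python
from h import *
s=get_state();print(s['contact_force'],s['ft_torque'],pose()[0])
```

```text
[ 0.19602905  0.33509642 -2.94411014] [0.02760559 0.01797149 0.05087441] [0.60157322 0.14881172 0.18849301]
```

```bash
python3 -m handwheel '[[[0,0,0.2,0,0,0,-1],[0,0,0.15,0,0,0,-1],[0,0,0.1,0,0,0,-1],[0,0,0.1,0,0,0,-1],[0,0,0,0,0,0,-1]]]'
python3 -m handwheel '[[[0,0,0,0,0,0,-0.5],[0,0,0,0,0,0,-0.1],[0,0,0,0,0,0,0.3],[0,0,0,0,0,0,0.3],[0,0,-1,0,0,0,0.3],[0,0,-2,0,0,0,0.3],[0,0,-3,0,0,0,0.3],[0,0,-3,0,0,0,0],[0,0,0,0,0,0,-1],[0,0,0,0,0,0,-1]]]'
```

```text
clock: 36.13
eef_pos: [0.6017, 0.1487, 0.1845]
eef_rot: [-0.001, 0.707, -0.707, 0.0]
contact_force: [-3.5, 0.8, 4.0]
finger_gap: 0.336
grip_force: 59.9
clock: 36.97
eef_pos: [0.6025, 0.1489, 0.2765]
eef_rot: [0.003, -0.707, 0.707, -0.001]
contact_force: [0.2, 0.5, 0.2]
finger_gap: 0.232
grip_force: 0.0
```

Contact came exactly at the seated height (0.1845). I'll confirm with a light press on the knob top, which should be at 0.214.

```bash
python3 -m handwheel '[[[0,0,2,0,0,0,-1],[0,0,2,0,0,0,-1],[0,0,1,0,0,0,-1],[0,0,0.7,0,0,0,-1],[0,0,0.4,0,0,0,-1],[0,0,0.3,0,0,0,-1],[0,0,0.2,0,0,0,-1],[0,0,0,0,0,0,-1]]]'
python3 - <<'E'
from h import *
c=cam('wrist') if 0 else None
E
python3 -m handwheel '[[[0,0,-2,0,0,0,-1],[0,0,-3,0,0,0,-1],[1,1.5,0,0,0,0,-1],[1,3,0,0,0,0,-1],[1,3,0,0,0,0,-1],[1,3,0,0,0,0,-1],[0.3,3,0,0,0,0,-1],[0,3,0,0,0,0,-1],[0,0,0,0,0,0,-1]]]'
python3 - <<'E'
from h import *
delta([.430,.1013,.10],R.from_matrix([[0,-1,0],[-1,0,0],[0,0,-1]]))
E
```

```text
clock: 37.63
eef_pos: [0.6014, 0.1484, 0.2141]
eef_rot: [-0.002, 0.707, -0.707, 0.002]
contact_force: [-13.8, 1.0, 21.8]
finger_gap: 0.002
grip_force: 10.8
clock: 38.38
eef_pos: [0.434, 0.1051, 0.2597]
eef_rot: [-0.003, 0.707, -0.707, 0.001]
contact_force: [1.4, 0.2, 1.7]
finger_gap: 0.001
grip_force: 0.0
pos cm tool [ 0.43  0.48 15.96]
rotvec [-0.005  0.003  0.001]
```

The lid is home (knob top at 0.2141). Now crush.

```bash
python3 -m handwheel '[[[0.4,0.2,2,0,0,0,-1],[0,0,4,0,0,0,-1],[0,0,4,0,0,0,-1],[0,0,4,0,0,0,-1],[0,0,2,0,0,0,-1],[0,0,0,0,0,0,-1]]]'
python3 - <<'E'
from h import *
delta([.432,.101,.057])
t=cam('top');c=cam('wrist')
for P in ([.432,.101,.055],[.433,.0575,.055]): print(proj(c,[P]))
g=c['frame'].mean(2);u,v=proj(c,[[.433,.0575,.055]])[0].astype(int)
k,l,s,ct=cv2.connectedComponentsWithStats(((g>70)&(g<170)).astype(np.uint8)[v-70:v+70,u-60:u+60])
for i in range(1,k):
    if s[i,4]>300: print(s[i],ray(c,ct[i][0]+u-60,ct[i][1]+v-70,.055).round(4))
# lid rim fit in top view
g=cv2.GaussianBlur(cv2.cvtColor(t['frame'],cv2.COLOR_RGB2GRAY),(0,0),.8).astype(np.float32)
E
```

```text
clock: 38.88
eef_pos: [0.4322, 0.1004, 0.0921]
eef_rot: [-0.004, -0.707, 0.707, 0.001]
contact_force: [-0.7, 0.6, 0.1]
finger_gap: -0.001
grip_force: 0.0
pos cm tool [-0.07 -0.    3.51]
[[319.97658584 230.07736976]]
[[318.34438461 155.99820453]]
[  0  28 120 112 485] [0.4165 0.0512 0.055 ]
[  37   36   40   63 2397] [0.4349 0.0548 0.055 ]
[ 40 121  38  19 659] [0.4337 0.0921 0.055 ]
```

```bash
python3 -m handwheel '[[[0,0,1.5,0,0,0,-1],[0,0,1.2,0,0,0,-1],[0,0,0.7,0,0,0,-1],[0,0,0.5,0,0,0,-1],[0,0,0.3,0,0,0,-1],[0,0,0.2,0,0,0,-1],[0,0,0,0,0,0,-1]]]'
```

```text
clock: 39.57
eef_pos: [0.4349, 0.1018, 0.0535]
eef_rot: [-0.0, 0.707, -0.707, 0.0]
contact_force: [-0.8, 0.5, 1.8]
finger_gap: 0.0
grip_force: 0.9
```

```bash
python3 -m handwheel '[[[0,0,0.3,0,0,0,-1],[0,0,0.2,0,0,0,-1],[0,0,0.1,0,0,0,-1],[0,0,0,0,0,0,-1]]]'
```

```text
clock: 39.9
eef_pos: [0.4353, 0.1019, 0.049]
eef_rot: [-0.001, 0.707, -0.707, 0.001]
contact_force: [-4.9, -0.6, 9.7]
finger_gap: -0.002
grip_force: 5.2
```

Crush is fully down (9.7 N). Timer next.

```bash
python3 -m handwheel '[[[0,0,-2,0,0,0,-1],[-1,0,-2,0,0,0,-1],[-3.5,0.2,0,0,0,0,-1],[-3,0,0,0,0,0,-1],[-1,0,0,0,0,0,-1],[0,0,0,0,0,0,-1],[0,0,0,0,0,0,-1]]]'
python3 -m handwheel '[[[0,0,1.5,0,0,0,-1],[0,0,1.2,0,0,0,-1],[0,0,0.5,0,0,0,-1],[0,0,0.3,0,0,0,-1],[0,0,0.3,0,0,0,-1],[0,0,0.2,0,0,0,-1],[0,0,0,0,0,0,-1]]]'
```

```text
clock: 40.48
eef_pos: [0.4324, 0.1868, 0.0867]
eef_rot: [0.0, 0.708, -0.707, 0.0]
contact_force: [-0.6, 0.3, -0.5]
finger_gap: 0.003
grip_force: 0.0
clock: 41.07
eef_pos: [0.4329, 0.1861, 0.049]
eef_rot: [0.0, 0.707, -0.707, 0.001]
contact_force: [-5.8, -4.0, 9.6]
finger_gap: 0.003
grip_force: 5.1
```

Timer is down (9.6 N). Start is 13 cm to the right.

```bash
python3 -m handwheel '[[[0,0,-2,0,0,0,-1],[1,0,-2,0,0,0,-1],[3.5,0,0,0,0,0,-1],[3.5,0,0,0,0,0,-1],[3.5,-0.1,0,0,0,0,-1],[1.4,0,0,0,0,0,-1],[0,0,0,0,0,0,-1],[0,0,0,0,0,0,-1]]]'
python3 -m handwheel '[[[0,0,1.5,0,0,0,-1],[0,0,1.2,0,0,0,-1],[0,0,0.5,0,0,0,-1],[0,0,0.3,0,0,0,-1],[0,0,0.3,0,0,0,-1],[0,0,0.2,0,0,0,-1],[0,0,0,0,0,0,-1]]]'
```

```text
clock: 41.73
eef_pos: [0.434, 0.0572, 0.0875]
eef_rot: [0.001, -0.706, 0.708, -0.0]
contact_force: [-0.2, 0.4, -0.6]
finger_gap: 0.003
grip_force: 0.0
clock: 42.32
eef_pos: [0.4339, 0.0581, 0.049]
eef_rot: [-0.0, 0.707, -0.707, 0.0]
contact_force: [-7.2, -0.3, 11.1]
finger_gap: 0.0
grip_force: 5.3
```

Start is down (11 N). Retreat clear of everything and do a numeric check of scoop and lid before handing in.

```bash
python3 -m handwheel '[[[0,0,-3,0,0,0,-1],[0,0,-4,0,0,0,-1],[0,0,-4,0,0,0,-1],[0,0,-4,0,0,0,-1],[3,0,0,0,0,0,-1],[4,0,0,0,0,0,-1],[4,0,0,0,0,0,-1],[4,0,0,0,0,0,-1],[3,0,0,0,0,0,-1],[0,0,0,0,0,0,-1]]]'
python3 - <<'E'
from h import *
c=cam('top','tend');f=c['frame'];g=f.max(2)
def dark(P,w,z,th=70):
    u,v=proj(c,[P])[0].astype(int)
    k,l,s,ct=cv2.connectedComponentsWithStats((g[v-w:v+w,u-w:u+w]<th).astype(np.uint8))
    for i in range(1,k):
        if s[i,4]>15: print(P,s[i]+[u-w,v-w,0,0,0],ray(c,ct[i][0]+u-w,ct[i][1]+v-w,z).round(4))
dark([.6015,.149,.214],14,.205)
dark([.59,-.30,.075],22,.075)
d=cam('scene');f=d['frame'].astype(int)
# stray ice in pan
q=proj(d,[[.471,-.086,.02],[.471,-.328,.02],[.369,-.328,.02],[.369,-.086,.02]]).astype(np.int32);M=np.zeros(f.shape[:2],np.uint8);cv2.fillConvexPoly(M,q,1)
print('pan bright',((f.sum(2)/3>140)&(f[:,:,2]-f[:,:,0]>-2)&(M>0)).sum())
# lid disc ellipse in both views
for n,cc in(('top',c),('scene',d)):
    gg=cv2.GaussianBlur(cv2.cvtColor(cc['frame'],cv2.COLOR_RGB2GRAY),(0,0),.7).astype(np.float32);out=[]
    for a in np.radians(np.arange(0,360,30)):
        rr=np.arange(.088,.110,.0005);P=np.c_[.6015+rr*np.cos(a),.149+rr*np.sin(a),np.full(len(rr),.18)];q=proj(cc,P).astype(np.float32)
        v=cv2.remap(gg,q[:,:1],q[:,1:],1).ravel();out.append(rr[np.argmin(np.gradient(v))])
    print(n,np.round(out,3))
E
```

```text
clock: 43.15
eef_pos: [0.4332, -0.1263, 0.1974]
eef_rot: [-0.0, -0.705, 0.709, -0.001]
contact_force: [-0.4, 1.5, -0.3]
finger_gap: -0.0
grip_force: 0.0
[0.6015, 0.149, 0.214] [247 144  16  15 149] [0.5914 0.1569 0.205 ]
[0.59, -0.3, 0.075] [388 153  19  29 430] [ 0.5631 -0.253   0.075 ]
[0.59, -0.3, 0.075] [405 157  22   9 126] [ 0.5894 -0.3165  0.075 ]
pan bright 2
top [0.088 0.098 0.11  0.103 0.109 0.104 0.103 0.088 0.103 0.11  0.108 0.088]
scene [0.098 0.096 0.098 0.099 0.1   0.1   0.1   0.097 0.103 0.109 0.096 0.109]
```

```bash
python3 -c "
from station import close_job; print(close_job())"
```

```text
the job is handed in; nothing more can be done
None
```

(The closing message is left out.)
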